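# Clear the lab bench: tubes, dishes and bottle to their holders

## Task

Sort the bench: stand the two tall capped tubes upright in the deep two-well rack (one per well), lay the two small round dishes flat and right way up in the shallow two-bay tray (one per bay), and stand the square bottle upright inside the single square caddy. Set each one down gently, without dropping it, and do not disturb the foil-topped jar or the wash bottle.

Things in the scene. Friction and masses are not known exactly. Their poses are not given: they have to be found in the camera images.
- tube1: Capped sample tube standing upright on the bench: white cylinder 30 mm diameter with a black screw cap, flush with it, as its top 18 mm; 95 mm tall in all, flat foot, about 60 g. Origin: centre of its underside; z up along its axis. One of two identical tubes; it stands in either well of the rack.
- tube2: Capped sample tube standing upright on the bench: white cylinder 30 mm diameter with a black screw cap, flush with it, as its top 18 mm; 95 mm tall in all, flat foot, about 60 g. Origin: centre of its underside; z up along its axis. One of two identical tubes; it stands in either well of the rack.
- dish1: Small closed round culture dish lying flat on the bench, white lid: 40 mm diameter, 20 mm high (the lowest 7 mm is 38 mm diameter), about 30 g. Origin: centre of its underside; z up. One of two identical dishes; it lies in either bay of the tray.
- dish2: Small closed round culture dish lying flat on the bench, white lid: 40 mm diameter, 20 mm high (the lowest 7 mm is 38 mm diameter), about 30 g. Origin: centre of its underside; z up. One of two identical dishes; it lies in either bay of the tray.
- bottle: Square-bodied white reagent bottle standing upright: body 44 x 44 mm, 60 mm high, then a neck and a black round cap 32 mm diameter from 66 to 84 mm (total height 84 mm); about 120 g. Origin: centre of its underside; x and y square to its flat sides, z up.
- rack: Blue plastic tube rack fixed to the bench, a block 75 mm (x) by 150 mm (y), 45 mm high, with two square wells 46 mm wide and 40 mm deep (well floor 5 mm above the bench). Origin: centre of its underside; the wells are centred at y = +37.5 and y = -37.5 mm in its own frame, x = 0.
- tray: Shallow blue plastic tray fixed to the bench, 72 mm (x) by 140 mm (y), walls 4 mm thick and only 8 mm high, floor 3 mm above the bench, parted by a 4 mm middle wall (also 8 mm high) into two bays 64 mm (x) by 64 mm (y). Origin: centre of its underside; the bays are centred at y = +34 and y = -34 mm in its own frame, x = 0.
- caddy: Blue plastic open square caddy fixed to the bench, 74 x 74 mm outside, 66 x 66 mm inside, walls 4 mm thick and 25 mm high, floor 4 mm above the bench. Origin: centre of its underside; x and y square to its walls.
- jar: Bystander, loose: upright glass jar with an aluminium-foil top, 84 mm diameter, 127 mm high. Origin: centre of its underside. Leave it alone.
- wash_bottle: Bystander, loose: upright round white wash bottle 68 mm diameter with a green cap and thin spout, 168 mm high. Origin: centre of its underside. Leave it alone.

How it is judged:
By the outcome, as a careful person would: the job done as asked, in the order asked, and still so for the second after the job is handed in, with the robot touching nothing.
It also fails if it takes over 128 s, if anything falls off the work surface, if the arm or the gripper's body presses on something with over 40 N, if the wrist force passes 120 N, or if a joint passes its speed limit or range.

## Robot

A 6-joint arm with a two-finger parallel gripper is mounted at the origin on the work surface. World frame = base frame: x ahead of the robot, y to its left, z up, the work surface at z = 0. Lengths are in m, angles in rad, forces in N, time in s.
With the tool pointing down it reaches from about 0.35 to 0.775 m from the base axis. Payload 7.3 kg.
Tool frame: the origin (TCP) lies at the very end of the fingers, on their centre line; the grasp point (between the pads) lies 19 mm behind it; y points along the fingers, x is the direction in which the jaws open and shut, and the axes are right-handed (so a half turn about y gives the same grasp; the last joint's range is limited). The gripper opens to 92 mm and grips with 3 to 60 N. Pads are 19 mm wide; open, the fingers measure 130 mm over their backs; the gripper's body (75 mm by 190 mm) begins 47 mm behind the grasp point.
Start: joints at [1.034, 0.342, 1.524, -0, 1.275, -0.146], TCP at [0.2, 0.485, 0.227] pointing down, gripper open.
Joint ranges: [-2.53, 2.53], [-0.77, 2.02], [0.04, 2.7], [-1, 4.14], [0.28, 2.66], [-3.11, 3.11]. Speed limits (rad/s): [2.57, 2.57, 3.14, 3.14, 3.14, 3.14].

## Interface

Orientations are given as a unit quaternion [x, y, z, w].
In Python, from station import r, imaging gives the robot as it stands. The module is installed in compiled form; this text tells all that it offers.
- The arm moves only by the tool apply_moves, never from a script. Its argument "plan" is a list that holds one entry, the list of rows, each a list of 5 numbers: the opening in per cent of the stroke, from 0 (shut) to 100 (fully open), then the shift along the tool's x, y, z in mm, then the turn about the tool's y in rad. In form: [[[fingers, dx, dy, dz, roll], ...]]. A call has 1 to 20 rows; each row is the pose to reach, as a shift and turn from the pose commanded when the call began, along the tool's axes at that moment; what a row does not reach only later rows make up. A row lasts 1/12 s, in which the tool goes at most 41.7 mm and 7.16 degrees, less where a joint would pass 70% of its speed; a pose out of reach is approached as far as the arm can. A call with a gripper value outside its range is refused whole. The fingers move at their own pace and stop on an object; the grip force is fixed at half the most. Time passes only in rows, so rows that repeat a pose let the fingers close. It gives the time, the measured TCP pose, the force and the opening at its end, in the units of the state.
- r.state(): the state, without advancing time (a new reading comes with each control period).
- imaging.snapshot(name): name is "scene" or "top" or "wrist"; returns a dict with "frame" (384x512x3 uint8, blue, green, red), "fx", "fy", "cx", "cy" (pixels), "view" (4x4, takes a point from world to camera coordinates); the wrist camera has in their place "hand_eye" (4x4, takes a point from camera to tool coordinates, whose origin is the TCP and whose axes are the tool frame's). Camera axes: x right, y down, z forward; pixel columns grow to the right and rows downward; lengths in m; the calibration is good to about 2 mm. A picture is of the moment at which its call begins: read the wrist's pose just before it. There is no depth.
- r.job_done(): hands the job in, once; it reports no verdict.
The state is a dict: "clock": time; "q": joint angles; "qvel": joint speeds; "joint_efforts": joint torques, N m; "tcp_pos": TCP position; "ee_rot": TCP orientation; "force": force on the tool from outside, world axes, zero at the start; "ft_torque": the same for the moment, N m; "width": opening from 0.0 (shut) to 1.0 (fully open).
Only numpy, scipy, OpenCV 4.12 (cv2) and the standard library are available. Lean on these libraries where they do the work, as an engineer would, in place of code of your own. Each camera call takes 0.05 s, during which the arm holds its last target. There are 200 camera calls.

## Working session

There is one attempt and no reset: what is moved stays moved. The work goes in short steps, Python scripts to look and compute and a tool call to move; the robot and the scene stay as the last step left them, time stands still between calls to the robot, and variables do not carry over. Pictures are saved under pics/ and viewed, on a budget of 14 in all, crops included, one or two more only if the job needs it, and the job is handed in when it is done.

Besides the shell and the picture viewer there is one more tool, called after ">>>" by a JSON object that holds its "api" and its "payload". apply_moves: Moves the arm, as the interface text tells. Its arguments: {"type":"object","properties":{"plan":{"type":"array","items":{"type":"array","items":{"type":"array","items":{"type":"number"}}}}},"required":["plan"]}

```bash
mkdir -p pics; python3 - <<'E'
from station import r, imaging
import cv2,numpy as np
np.set_printoptions(precision=4,suppress=True)
s=r.state();print(s)
for n in("scene","top"):
    d=imaging.snapshot(n);cv2.imwrite(f"pics/{n}0.png",d["frame"]);print(n,d["fx"],d["fy"],d["cx"],d["cy"]);print(d["view"])
d=imaging.snapshot("wrist");print(d["fx"],d["hand_eye"])
E
```

```text
{'clock': 0.0, 'q': array([ 1.0339,  0.3427,  1.525 ,  0.    ,  1.2753, -0.146 ]), 'qvel': array([-0.    , -0.0031,  0.002 ,  0.0004,  0.0012,  0.0001]), 'joint_efforts': array([ -0.0002, -43.1235, -24.4222,   0.0718,   0.0557,  -0.0001]), 'tcp_pos': array([0.1998, 0.4851, 0.226 ]), 'ee_rot': array([ 0.5878,  0.3929, -0.3939, -0.5874]), 'force': array([-0.0526,  0.4466, -0.0595]), 'ft_torque': array([-0.0545,  0.0153,  0.0592]), 'width': 0.9975356369341555}
scene 439.2374252427018 439.2374252427018 261.4605628102407 196.9457919026108
[[-0.7865  0.6176  0.0071  0.4094]
 [ 0.3407  0.4435 -0.829  -0.123 ]
 [-0.5151 -0.6495 -0.5592  1.7817]
 [ 0.      0.      0.      1.    ]]
top 368.316461691739 368.316461691739 256.25331565008736 191.89975384243036
[[ 0.0015 -0.9999 -0.0149  0.0201]
 [-0.9889  0.0007 -0.1486  0.5239]
 [ 0.1486  0.0149 -0.9888  1.0362]
 [ 0.      0.      0.      1.    ]]
325.1539529038848 [[ 1.      0.0002  0.001  -0.0001]
 [-0.0009 -0.2579  0.9662 -0.1573]
 [ 0.0004 -0.9662 -0.2579  0.0704]
 [ 0.      0.      0.      1.    ]]
```

View pics/top0.png

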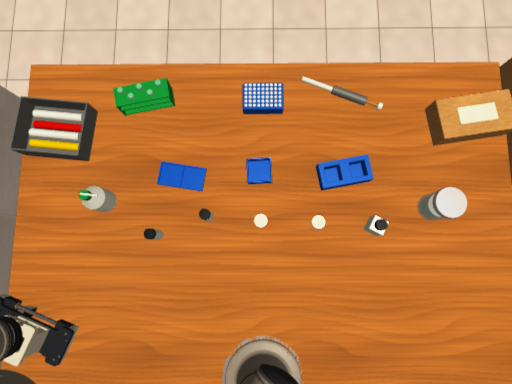

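View pics/scene0.png

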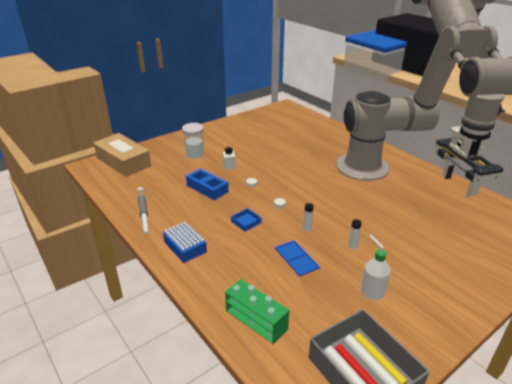

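The top view shows the tube caps at (150,234) and (205,214), the dishes at (261,220) and (319,222), and the bottle cap at (380,225). The blue tray is at (182,176), the caddy at (259,170) and the rack at (345,172). The jar is at (450,203) and the wash bottle at (95,198). The scene view shows the same layout.

```bash
cat > h.py <<'E'
from station import r, imaging
import cv2,numpy as np
from scipy.spatial.transform import Rotation as R
np.set_printoptions(precision=4,suppress=True)
def snap(n):
    s=r.state();d=imaging.snapshot(n)
    if n=="wrist":
        T=np.eye(4);T[:3,:3]=R.from_quat(s["ee_rot"]).as_matrix();T[:3,3]=s["tcp_pos"];d["pose"]=T@d["hand_eye"]
    else: d["pose"]=np.linalg.inv(d["view"])
    return d
def ray(d,uv,z):
    uv=np.atleast_2d(uv).astype(float)
    c=np.c_[(uv[:,0]-d["cx"])/d["fx"],(uv[:,1]-d["cy"])/d["fy"],np.ones(len(uv))]
    w=c@d["pose"][:3,:3].T;o=d["pose"][:3,3]
    return (o+w*((z-o[2])/w[:,2])[:,None])[:,:2]
def proj(d,p):
    q=np.linalg.inv(d["pose"])@np.r_[p,1];return np.array([d["fx"]*q[0]/q[2]+d["cx"],d["fy"]*q[1]/q[2]+d["cy"]])
def masks(f):
    h=cv2.cvtColor(f,cv2.COLOR_BGR2HSV)
    return dict(black=cv2.inRange(h,(0,0,0),(180,255,60)),blue=cv2.inRange(h,(100,120,40),(130,255,255)),white=cv2.inRange(h,(0,0,150),(180,70,255)))
def blobs(m,lo):
    c,_=cv2.findContours(m,cv2.RETR_EXTERNAL,cv2.CHAIN_APPROX_NONE)
    return [x for x in c if cv2.contourArea(x)>=lo]
def cen(c):
    m=cv2.moments(c);return np.array([m["m10"],m["m01"]])/m["m00"]
def go(xy,z=None,yaw=None):
    """shift in tool axes (mm) to world xy/z, roll to bring jaw axis to yaw (mod pi)"""
    s=r.state();M=R.from_quat(s["ee_rot"]).as_matrix();p=s["tcp_pos"]
    t=np.r_[xy,p[2] if z is None else z]
    a=np.arctan2(M[1,0],M[0,0]);out=M.T@(t-p)*1000
    roll=None if yaw is None else -((yaw-a+np.pi/2)%np.pi-np.pi/2)
    print("tcp",p,"jaw yaw",round(a,3),"q6",round(s["q"][5],2),"-> shift",out.round(1),"roll",roll)
E
python3 - <<'E'
from h import *
d=snap("top");m=masks(d["frame"])
for k,z,lo in(("black",.09,60),("white",.02,60),("blue",.02,200)):
    for c in blobs(m[k],lo):
        u=cen(c)
        if 100<u[1]<260 and 110<u[0]<420:
            b=cv2.minAreaRect(c); P=ray(d,cv2.boxPoints(b),z)
            print(k,u,cv2.contourArea(c),ray(d,u,z)[0],"box",b[1],"edges",[(round(float(np.linalg.norm(P[i+1]-P[i])),3),round(float(np.arctan2(*(P[i+1]-P[i])[::-1])),2)) for i in(0,1)])
M=R.from_quat(r.state()["ee_rot"]).as_matrix();print(M)
E
```

```text
black [149.5316 233.4726] 79.0 [0.401  0.3125] box (9.0, 11.0) edges [(0.03, -1.57), (0.025, -3.1)]
black [204.2545 213.827 ] 65.5 [0.4551 0.1631] box (9.838699340820312, 8.944271087646484) edges [(0.025, -0.44), (0.028, -2.03)]
white [375.6649 225.4149] 92.0 [ 0.4276 -0.3281] box (16.099689483642578, 15.20526123046875) edges [(0.045, -0.5), (0.046, -2.05)]
white [318.0493 221.703 ] 128.5 [ 0.4383 -0.1606] box (13.0, 12.0) edges [(0.035, -1.57), (0.038, 3.12)]
white [260.4139 220.1148] 122.0 [0.4429 0.0083] box (12.727922439575195, 12.727922439575195) edges [(0.037, -0.78), (0.037, -2.36)]
blue [181.2875 175.8835] 974.0 [0.5755 0.2457] box (45.81724548339844, 22.869125366210938) edges [(0.07, -0.12), (0.139, -1.73)]
blue [258.7685 170.4844] 545.0 [0.5917 0.0132] box (24.478992462158203, 24.14639663696289) edges [(0.073, -1.5), (0.075, -3.08)]
blue [344.0918 171.7854] 1312.0 [ 0.5873 -0.2417] box (26.23040199279785, 53.750823974609375) edges [(0.162, -1.38), (0.08, -3.0)]
blue [263.2069 105.1315] 294.0 [ 0.7971 -0.0004] box (30.0, 39.0) edges [(0.121, -1.58), (0.097, 3.13)]
[[ 0.3809 -0.0005 -0.9246]
 [ 0.9246 -0.0008  0.3809]
 [-0.0009 -1.      0.0002]]
```

```bash
python3 - <<'E'
from h import *
go([.401,.3125],.2,0)
E
```

```text
tcp [0.1998 0.4852 0.2263] jaw yaw 1.18 q6 -0.15 -> shift [ -83.1   26.3 -251.8] roll 1.18000782583347
```

>>> {"api": "apply_moves", "payload": {"plan": [[[100,-83,26,-252,1.18],[100,-83,26,-252,1.18],[100,-83,26,-252,1.18],[100,-83,26,-252,1.18],[100,-83,26,-252,1.18],[100,-83,26,-252,1.18],[100,-83,26,-252,1.18],[100,-83,26,-252,1.18],[100,-83,26,-252,1.18],[100,-83,26,-252,1.18],[100,-83,26,-252,1.18],[100,-83,26,-252,1.18],[100,-83,26,-252,1.18],[100,-83,26,-252,1.18]]]}}

```text
clock: 1.37
tcp_pos: [0.4012, 0.3128, 0.2007]
ee_rot: [-0.707, -0.001, 0.001, 0.707]
force: [0.4, -0.3, -0.6]
width: 1.0
```

```bash
python3 - <<'E'
from h import *
d=snap("wrist");cv2.imwrite("pics/w1.png",d["frame"])
print(proj(d,[.401,.3125,.095]),proj(d,[.401,.3125,0]))
for c in blobs(masks(d["frame"])["black"],200): print(cen(c),cv2.contourArea(c),cv2.minEnclosingCircle(c),ray(d,cen(c),.095))
go([.401,.3125],.2,0)
E
```

```text
[256.7969 191.1846] [256.4555 169.446 ]
[269.541  312.3679] 35338.5 ((255.5, 304.0), 267.4346618652344) [[0.4132 0.1961]]
tcp [0.4012 0.3128 0.2007] jaw yaw 0.001 q6 0.51 -> shift [-0.2  0.7 -0.3] roll 0.0013821662578483718
```

View pics/w1.png

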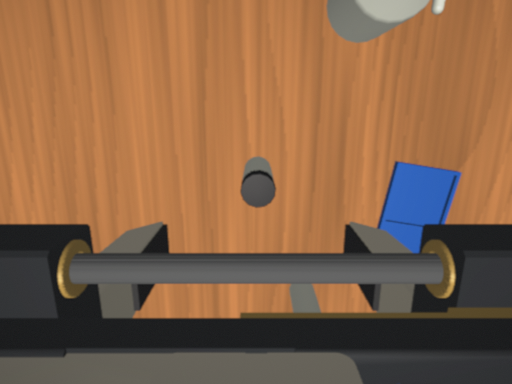

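The cap top is at about (258,190), against a predicted (257,191), so the gripper is aligned. I'll descend, grip and lift.

>>> {"api": "apply_moves", "payload": {"plan": [[[100,0,40,0,0],[100,0,80,0,0],[100,0,115,0,0],[100,0,140,0,0],[100,0,146,0,0],[100,0,146,0,0],[0,0,146,0,0],[0,0,146,0,0],[0,0,146,0,0],[0,0,146,0,0],[0,0,146,0,0],[0,0,146,0,0],[0,0,146,0,0],[0,0,146,0,0],[0,0,136,0,0],[0,0,110,0,0],[0,0,80,0,0],[0,0,40,0,0],[0,0,20,0,0],[0,0,20,0,0]]]}}

```text
clock: 3.08
tcp_pos: [0.4036, 0.3141, 0.1863]
ee_rot: [-0.705, -0.003, -0.003, 0.709]
force: [1.0, 0.0, -0.7]
width: 0.309
```

```bash
python3 - <<'E'
from h import *
print(r.state()["force"],r.state()["width"])
d=snap("wrist");cv2.imwrite("pics/w2.png",d["frame"])
a=.19
c=np.array([.587,-.242]);y=np.array([-np.sin(a),np.cos(a)])
print(c+y*.0375,c-y*.0375)
go(c+y*.0375,.18,a)
E
```

```text
[ 0.9669  0.0341 -0.7118] 0.30890532048707064
[ 0.5799 -0.2052] [ 0.5941 -0.2788]
tcp [0.4025 0.3134 0.1836] jaw yaw 0.0 q6 0.51 -> shift [ 177.4    3.  -518.6] roll -0.1899427112317218
```

>>> {"api": "apply_moves", "payload": {"plan": [[[0,9,0,-26,0],[0,22,0,-65,-0.05],[0,35,0,-103,-0.1],[0,48,0,-140,-0.15],[0,61,0,-178,-0.19],[0,74,0,-215,-0.19],[0,87,0,-253,-0.19],[0,100,0,-291,-0.19],[0,113,0,-329,-0.19],[0,125,0,-366,-0.19],[0,138,0,-404,-0.19],[0,151,0,-441,-0.19],[0,163,0,-478,-0.19],[0,172,0,-503,-0.19],[0,177,0,-519,-0.19],[0,177,0,-519,-0.19],[0,177,0,-519,-0.19],[0,177,0,-519,-0.19]]]}}

```text
clock: 4.63
tcp_pos: [0.5775, -0.2052, 0.1795]
ee_rot: [-0.703, -0.066, 0.068, 0.705]
force: [0.6, 0.8, -0.6]
width: 0.311
```

```bash
python3 - <<'E'
from h import *
print(r.state()["force"],r.state()["width"])
d=snap("wrist");cv2.imwrite("pics/w3.png",d["frame"])
a=.19
c=np.array([.587,-.242]);y=np.array([-np.sin(a),np.cos(a)])
for s in(.0375,-.0375):print(proj(d,np.r_[c+y*s,.045]))
go(c+y*.0375,.18,a)
E
```

```text
[ 0.56    0.7729 -0.6494] 0.3112508942990105
[259.6396 183.809 ]
[259.3633 258.1538]
tcp [ 0.5778 -0.2049  0.18  ] jaw yaw 0.191 q6 -0.66 -> shift [ 2.1 -0.  -0.6] roll 0.0008706154570143898
```

View pics/w3.png

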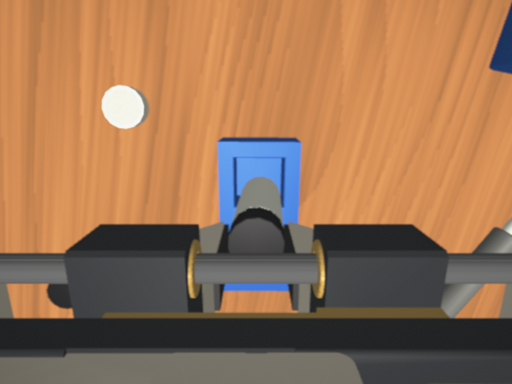

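The rack's far edge is at v≈140, spanning u≈219–300, and the well's far edge is at v≈157. The yaw looks right, and I'll cast these pixels to confirm.

```bash
python3 - <<'E'
from h import *
d=snap("wrist");b=masks(d["frame"])["blue"]
c=max(blobs(b,1000),key=cv2.contourArea)[:,0,:]
top=[(u,c[c[:,0]==u][:,1].min()) for u in range(225,296,5)];print(top)
a,bb=np.polyfit(*zip(*top),1)
for v in(145,155,165): 
    x=c[abs(c[:,1]-v)<1][:,0];print(v,x.min(),x.max())
P=ray(d,[(x.min(),a*x.min()+bb),(x.max(),a*x.max()+bb)],.045)
e=P[1]-P[0];yaw=np.arctan2(e[1],e[0]);n=np.array([-np.sin(yaw),np.cos(yaw)])
print(P,np.linalg.norm(e),yaw)
C=P.mean(0)-n*.075;print("C",C,"wells",C+n*.0375,C-n*.0375)
g=cv2.cvtColor(d["frame"],cv2.COLOR_BGR2GRAY);print(g[135:185,245].tolist())
go(C+n*.0375,.18,yaw)
E
```

```text
[(225, np.int32(139)), (230, np.int32(139)), (235, np.int32(139)), (240, np.int32(139)), (245, np.int32(139)), (250, np.int32(139)), (255, np.int32(139)), (260, np.int32(139)), (265, np.int32(139)), (270, np.int32(139)), (275, np.int32(139)), (280, np.int32(139)), (285, np.int32(139)), (290, np.int32(139)), (295, np.int32(140))]
145 218 299
155 218 299
165 219 298
[[ 0.5367 -0.1716]
 [ 0.606  -0.1585]] 0.07046925551269648 0.186339720474251
C [ 0.5852 -0.2387] wells [ 0.5783 -0.2019] [ 0.5922 -0.2756]
[152, 141, 106, 68, 53, 58, 89, 133, 151, 153, 152, 153, 153, 152, 153, 152, 152, 152, 152, 152, 151, 143, 127, 139, 151, 153, 153, 153, 153, 152, 152, 152, 151, 152, 152, 151, 151, 151, 151, 150, 150, 150, 151, 150, 150, 150, 149, 148, 146, 141]
tcp [ 0.5779 -0.2049  0.1803] jaw yaw 0.191 q6 -0.66 -> shift [0.9 0.3 2.9] roll 0.004901027044370343
```

>>> {"api": "apply_moves", "payload": {"plan": [[[0,1,20,1,0],[0,1,50,1,0],[0,1,80,1,0],[0,1,100,1,0],[0,1,110,1,0],[0,1,114,1,0],[0,1,116,1,0],[0,1,116,1,0],[0,1,116,1,0],[0,1,116,1,0]]]}}

```text
clock: 5.57
tcp_pos: [0.5832, -0.2057, 0.0718]
ee_rot: [0.706, 0.072, -0.064, -0.701]
force: [-2.1, 1.0, 30.1]
width: 0.316
```

>>> {"api": "apply_moves", "payload": {"plan": [[[0,0,1,0,0],[0,0,1,0,0],[0,0,2,0,0],[0,0,2,0,0],[0,0,3,0,0],[0,0,3,0,0],[0,0,3,0,0]]]}}

```text
clock: 6.15
tcp_pos: [0.5834, -0.2062, 0.0701]
ee_rot: [0.707, 0.072, -0.063, -0.701]
force: [-4.9, 0.1, 38.6]
width: 0.318
```

>>> {"api": "apply_moves", "payload": {"plan": [[[0,0,-10,0,0],[0,0,-40,0,0],[0,0,-80,0,0],[0,0,-110,0,0],[0,0,-120,0,0],[0,0,-120,0,0],[0,0,-120,0,0],[0,0,-120,0,0]]]}}

```text
clock: 6.82
tcp_pos: [0.5781, -0.2042, 0.1795]
ee_rot: [-0.703, -0.066, 0.068, 0.705]
force: [-1.0, -1.0, -1.7]
width: 0.319
```

```bash
python3 - <<'E'
from h import *
s=r.state();print(s["force"],s["width"],s["tcp_pos"],s["ee_rot"])
a=snap("wrist")["frame"];b=snap("scene");print(proj(b,[.578,-.204,.1]))
b=cv2.resize(b["frame"][100:260,130:330],(600,480),interpolation=cv2.INTER_CUBIC)
cv2.imwrite("pics/w4.png",np.hstack([cv2.resize(a[60:320,130:390],(200,200)),np.zeros((200,1,3),np.uint8)]) if 0 else b[:, :])
cv2.imwrite("pics/w5.png",a)
E
```

```text
[-0.995  -0.9874 -1.6888] 0.31871821699058783 [ 0.5781 -0.2042  0.1795] [-0.7031 -0.0661  0.0684  0.7047]
[213.4796 168.9601]
```

View pics/w4.png

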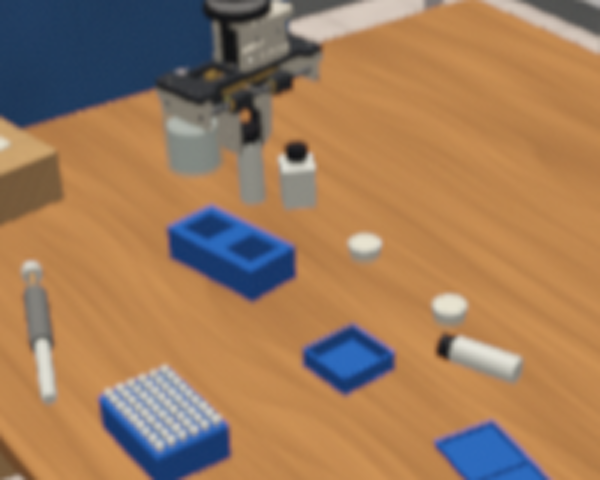

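The tube in hand hangs about 67 mm below the TCP, so the contact at tcp z≈0.072 was the well floor. The scene view also shows tube2 lying on its side at crop (480,355); it was knocked over in transit. I'll place tube1 gently first, then recover tube2.

>>> {"api": "apply_moves", "payload": {"plan": [[[0,0,20,0,0],[0,0,50,0,0],[0,0,80,0,0],[0,0,95,0,0],[0,0,101,0,0],[0,0,103,0,0],[0,0,104,0,0],[0,0,104,0,0],[0,0,104,0,0],[0,0,104,0,0]]]}}

```text
clock: 7.75
tcp_pos: [0.5798, -0.2054, 0.0789]
ee_rot: [0.704, 0.068, -0.066, -0.704]
force: [0.8, -0.2, -0.4]
width: 0.321
```

>>> {"api": "apply_moves", "payload": {"plan": [[[0,0,1,0,0],[0,0,1,0,0],[0,0,1,0,0]]]}}

```text
clock: 8.0
tcp_pos: [0.5792, -0.2051, 0.077]
ee_rot: [0.704, 0.067, -0.067, -0.704]
force: [0.5, 0.1, 0.9]
width: 0.322
```

>>> {"api": "apply_moves", "payload": {"plan": [[[0,0,1,0,0],[0,0,1,0,0],[0,0,1,0,0],[0,0,1,0,0],[0,0,1,0,0],[0,0,1,0,0]]]}}

```text
clock: 8.5
tcp_pos: [0.5792, -0.2051, 0.0757]
ee_rot: [-0.704, -0.067, 0.067, 0.704]
force: [-0.8, -0.4, -0.3]
width: 0.317
```

>>> {"api": "apply_moves", "payload": {"plan": [[[0,0,1,0,0],[0,0,1,0,0],[0,0,1,0,0],[0,0,1,0,0],[0,0,1,0,0],[0,0,1,0,0]]]}}

```text
clock: 9.0
tcp_pos: [0.5792, -0.2051, 0.0747]
ee_rot: [-0.704, -0.067, 0.067, 0.704]
force: [-0.5, -0.7, -0.7]
width: 0.321
```

>>> {"api": "apply_moves", "payload": {"plan": [[[0,0,1,0,0],[0,0,1,0,0],[0,0,1,0,0],[0,0,1,0,0],[0,0,1,0,0]]]}}

```text
clock: 9.42
tcp_pos: [0.5792, -0.2051, 0.0737]
ee_rot: [-0.704, -0.067, 0.067, 0.704]
force: [-0.4, -1.3, 0.0]
width: 0.32
```

>>> {"api": "apply_moves", "payload": {"plan": [[[0,0,1,0,0],[0,0,1,0,0],[0,0,1,0,0],[0,0,1,0,0],[0,0,1,0,0]]]}}

```text
clock: 9.83
tcp_pos: [0.5792, -0.2051, 0.0727]
ee_rot: [-0.704, -0.067, 0.067, 0.704]
force: [0.3, 0.5, -0.9]
width: 0.321
```

>>> {"api": "apply_moves", "payload": {"plan": [[[0,0,1,0,0],[0,0,1,0,0],[0,0,1,0,0],[0,0,1,0,0],[0,0,1,0,0]]]}}

```text
clock: 10.25
tcp_pos: [0.5792, -0.2051, 0.0717]
ee_rot: [-0.704, -0.067, 0.067, 0.704]
force: [-0.6, 0.1, -0.8]
width: 0.32
```

>>> {"api": "apply_moves", "payload": {"plan": [[[0,0,1,0,0],[0,0,1,0,0],[0,0,2,0,0],[0,0,2,0,0],[0,0,2,0,0],[0,0,2,0,0]]]}}

```text
clock: 10.75
tcp_pos: [0.5792, -0.2052, 0.0704]
ee_rot: [0.704, 0.067, -0.067, -0.704]
force: [-2.5, 0.9, 5.9]
width: 0.322
```

>>> {"api": "apply_moves", "payload": {"plan": [[[0,0,1,0,0],[0,0,1,0,0],[0,0,1,0,0],[0,0,1,0,0],[0,0,1,0,0]]]}}

```text
clock: 11.17
tcp_pos: [0.5793, -0.2052, 0.0704]
ee_rot: [0.704, 0.067, -0.067, -0.704]
force: [-4.4, 2.2, 11.2]
width: 0.324
```

Floor contact is at z≈0.0704. I'll ease off, release and rise.

>>> {"api": "apply_moves", "payload": {"plan": [[[0,0,-2,0,0],[0,0,-2,0,0],[30,0,-2,0,0],[45,0,-2,0,0],[60,0,-2,0,0],[60,0,-2,0,0],[60,0,-2,0,0],[60,0,-20,0,0],[60,0,-60,0,0],[60,0,-100,0,0],[100,0,-130,0,0],[100,0,-150,0,0],[100,0,-150,0,0],[100,0,-150,0,0]]]}}

```text
clock: 12.33
tcp_pos: [0.5795, -0.2053, 0.2197]
ee_rot: [0.704, 0.068, -0.066, -0.703]
force: [0.3, 0.8, 0.4]
width: 0.84
```

```bash
python3 - <<'E'
from h import *
d=snap("top");s=snap("scene")
cv2.imwrite("pics/t2.png",np.hstack([cv2.resize(d["frame"][140:260,140:360],(440,240)),cv2.resize(s["frame"][130:250,170:350],(360,240))]))
m=masks(d["frame"])
for k,z,lo in(("black",.015,20),("white",.015,40)):
    for c in blobs(m[k],lo):
        u=cen(c)
        if 140<u[1]<260 and 140<u[0]<420:print(k,u,cv2.contourArea(c),ray(d,u,z)[0],cv2.minAreaRect(c))
E
```

```text
black [240.5152 203.2273] 22.0 [0.4935 0.0675] ((240.59999084472656, 203.3000030517578), (7.905693531036377, 4.743415832519531), 71.56504821777344)
black [400.8878 174.8418] 98.0 [ 0.5788 -0.4117] ((400.9027099609375, 175.1162109375), (13.748513221740723, 17.204023361206055), 53.97262191772461)
black [411.8923 147.4377] 99.0 [ 0.663  -0.4495] ((411.4487609863281, 148.739013671875), (17.670289993286133, 11.454258918762207), 12.094757080078125)
black [352.8024 148.5956] 180.5 [ 0.6599 -0.2715] ((354.2828369140625, 149.96533203125), (43.738433837890625, 15.28428840637207), 25.016895294189453)
white [260.4467 220.1026] 123.5 [0.4433 0.0082] ((260.5000305175781, 220.00003051757812), (12.521980285644531, 12.969193458557129), 26.56505012512207)
white [225.5809 208.9183] 202.0 [0.4764 0.1117] ((225.6417694091797, 208.86856079101562), (8.97447681427002, 25.84649085998535), 68.96248626708984)
white [354.4932 242.9081] 3110.5 [ 0.377  -0.2659] ((354.8999938964844, 240.79998779296875), (36.99864196777344, 102.77401733398438), 18.43494987487793)
white [402.2489 200.0292] 268.5 [ 0.5029 -0.4114] ((402.4986267089844, 199.94052124023438), (10.006230354309082, 32.786373138427734), 25.20112419128418)
white [410.7474 160.8041] 97.0 [ 0.6217 -0.4436] ((410.7876892089844, 160.73287963867188), (6.437263011932373, 18.609542846679688), 20.556045532226562)
white [333.4235 166.7671] 260.5 [ 0.6038 -0.2113] ((333.6000671386719, 166.80001831054688), (9.838699340820312, 32.199378967285156), 26.56505012512207)
white [370.7705 174.9167] 1021.0 [ 0.5787 -0.3221] ((370.7499694824219, 173.24998474121094), (59.76704025268555, 44.27188491821289), 71.56504821777344)
```

View pics/t2.png

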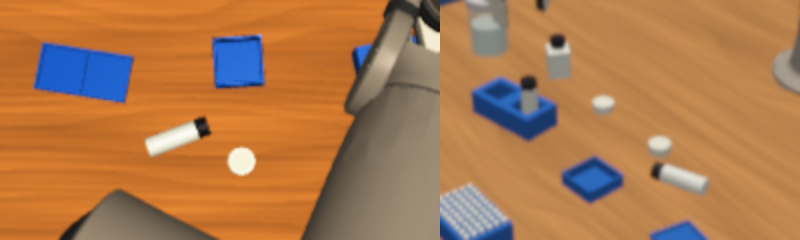

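Tube1 now stands in the +y well. Tube2 lies with its body at (.476,.112) and its cap at (.494,.068). I'll grip it mid-body, then lever it upright against fixed edges. First a close look from above it.

```bash
python3 - <<'E'
from h import *
go([.4824,.0963],.16,.37)
E
```

```text
tcp [ 0.5785 -0.2048  0.2171] jaw yaw 0.19 q6 -0.66 -> shift [-37.4  57.7 313.7] roll -0.18005622297293833
```

>>> {"api": "apply_moves", "payload": {"plan": [[[100,-4,0,35,0],[100,-9,0,75,0],[100,-14,0,115,-0.05],[100,-18,0,155,-0.1],[100,-23,0,195,-0.18],[100,-28,0,235,-0.18],[100,-33,20,275,-0.18],[100,-37,40,305,-0.18],[100,-37,57,314,-0.18],[100,-37,57,314,-0.18],[100,-37,57,314,-0.18],[100,-37,57,314,-0.18]]]}}

```text
clock: 13.43
tcp_pos: [0.4841, 0.0955, 0.1619]
ee_rot: [0.695, 0.13, -0.13, -0.695]
force: [-0.1, 1.1, 0.5]
width: 1.005
```

```bash
python3 - <<'E'
from h import *
d=snap("wrist");f=d["frame"];cv2.imwrite("pics/w6.png",f)
m=masks(f)["white"];m[225:]=0
for c in blobs(m,200):
    b=cv2.minAreaRect(c);print(cen(c),cv2.contourArea(c),b,ray(d,cen(c),.015),[ray(d,p,.015)[0] for p in cv2.boxPoints(b)])
print(proj(d,[.4625,.1476,.015]),proj(d,[.4824,.0963,.015]),proj(d,[.4968,.0591,.015]))
go([.4824,.0963],.003,.37)
E
```

```text
[254.704  163.4972] 2461.0 ((254.5, 164.5), (83.0, 31.0), 90.0) [[0.4766 0.1099]] [array([0.4496, 0.1397]), array([0.4761, 0.15  ]), array([0.5058, 0.076 ]), array([0.4774, 0.065 ])]
[255.2278 119.9678] [255.262  178.7151] [255.2562 218.0713]
tcp [0.4844 0.0952 0.1623] jaw yaw 0.369 q6 -0.33 -> shift [ -1.6 159.3   1.8] roll -0.0012582772908698026
```

View pics/w6.png

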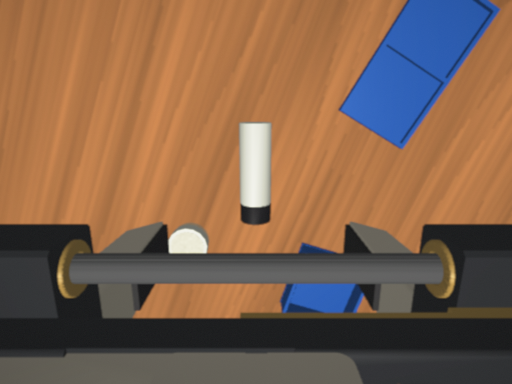

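The tube is aligned: foot at v≈123, cap end at v≈223, axis at u≈255. I'll descend, grip and lift.

>>> {"api": "apply_moves", "payload": {"plan": [[[100,-2,35,0,0],[100,-2,70,0,0],[100,-2,105,0,0],[100,-2,135,0,0],[100,-2,150,0,0],[100,-2,155,0,0],[100,-2,158,0,0],[100,-2,158,0,0],[100,-2,158,0,0],[100,-2,158,0,0],[0,-2,158,0,0],[0,-2,158,0,0],[0,-2,158,0,0],[0,-2,158,0,0],[0,-2,158,0,0],[0,-2,158,0,0],[0,-2,158,0,0],[0,-2,158,0,0],[0,-2,158,0,0]]]}}

```text
clock: 15.07
tcp_pos: [0.4816, 0.0955, 0.0037]
ee_rot: [-0.695, -0.13, 0.13, 0.695]
force: [-0.1, -0.8, -0.5]
width: 0.396
```

>>> {"api": "apply_moves", "payload": {"plan": [[[0,0,-20,0,0],[0,0,-50,0,0],[0,0,-90,0,0],[0,0,-130,0,0],[0,0,-170,0,0],[0,0,-180,0,0],[0,0,-180,0,0],[0,0,-180,0,0]]]}}

```text
clock: 15.73
tcp_pos: [0.4815, 0.0955, 0.1838]
ee_rot: [0.695, 0.13, -0.13, -0.695]
force: [-0.2, 0.2, -0.4]
width: 0.003
```

```bash
python3 - <<'E'
from h import *
# far side of rack at rack (x=+.0375+.032, y=-.055), cap direction -x_rack -> jaw yaw .19-pi/2
a=.188;C=np.array([.5855,-.240]);X=np.array([np.cos(a),np.sin(a)]);Y=np.array([-np.sin(a),np.cos(a)])
t=C+X*(.0375+.028)-Y*.05;print(t)
go(t,None,a-np.pi/2)
E
```

```text
[ 0.6592 -0.2769]
tcp [0.4815 0.0955 0.1838] jaw yaw 0.37 q6 -0.33 -> shift [  31.     0.1 -411.4] roll -1.388780954985438
```

The fingers were still closing when I lifted, which also explains the tube1 offset. I'll check that the tube stayed put and retry with more time to close.

>>> {"api": "apply_moves", "payload": {"plan": [[[70,0,20,0,0],[70,0,20,0,0],[70,0,20,0,0],[70,0,20,0,0],[70,0,20,0,0],[70,0,20,0,0],[70,0,20,0,0],[70,0,20,0,0],[70,0,20,0,0],[70,0,20,0,0],[70,0,20,0,0]]]}}

```text
clock: 16.65
tcp_pos: [0.4817, 0.0955, 0.1638]
ee_rot: [-0.695, -0.13, 0.13, 0.695]
force: [-0.0, -0.0, -0.3]
width: 0.696
```

```bash
python3 - <<'E'
from h import *
d=snap("wrist");f=d["frame"];print(r.state()["width"])
m=masks(f)["white"];m[225:]=0
for c in blobs(m,200):
    b=cv2.minAreaRect(c);print(cen(c),cv2.contourArea(c),b,ray(d,cen(c),.015))
go([.4815,.0955],.004,.37)
E
```

```text
0.6970342246474407
[270.0286 163.7744] 2462.0 ((269.5, 164.0), (84.0, 31.0), 90.0) [[0.488  0.1147]]
tcp [0.4817 0.0955 0.1638] jaw yaw 0.37 q6 -0.33 -> shift [ -0.2 159.8   0.1] roll 1.14736497458523e-06
```

>>> {"api": "apply_moves", "payload": {"plan": [[[70,13,35,0,0],[70,13,70,0,0],[70,13,105,0,0],[70,13,135,0,0],[70,13,150,0,0],[70,13,157,0,0],[70,13,160,0,0],[70,13,160,0,0],[70,13,160,0,0],[70,13,160,0,0],[0,13,160,0,0],[0,13,160,0,0],[0,13,160,0,0],[0,13,160,0,0],[0,13,160,0,0],[0,13,160,0,0],[0,13,160,0,0],[0,13,160,0,0],[0,13,160,0,0],[0,13,160,0,0]]]}}

```text
clock: 18.37
tcp_pos: [0.4938, 0.1002, 0.0038]
ee_rot: [-0.695, -0.13, 0.13, 0.695]
force: [-0.8, -0.1, 1.4]
width: 0.318
```

>>> {"api": "apply_moves", "payload": {"plan": [[[0,0,0,0,0],[0,0,0,0,0],[0,0,0,0,0],[0,0,0,0,0]]]}}

```text
clock: 18.7
tcp_pos: [0.4938, 0.1002, 0.0037]
ee_rot: [-0.695, -0.13, 0.13, 0.695]
force: [0.2, 0.8, 1.3]
width: 0.321
```

Gripped. I'll lift and carry it high to the rack's far side.

>>> {"api": "apply_moves", "payload": {"plan": [[[0,0,-20,0,0],[0,0,-50,0,0],[0,0,-90,0,0],[0,0,-130,0,0],[0,0,-160,0,0],[0,0,-170,0,0],[0,0,-170,0,0],[0,0,-170,0,0]]]}}

```text
clock: 19.37
tcp_pos: [0.4935, 0.1002, 0.1735]
ee_rot: [-0.695, -0.13, 0.13, 0.695]
force: [-0.3, -1.0, -0.9]
width: 0.322
```

```bash
python3 - <<'E'
from h import *
a=.188;C=np.array([.5855,-.240]);X=np.array([np.cos(a),np.sin(a)]);Y=np.array([-np.sin(a),np.cos(a)])
t=C+X*(.0375+.028)-Y*.05;print(t,r.state()["width"])
go(t,.19,a-np.pi/2)
E
```

```text
[ 0.6592 -0.2769] 0.3215381077992577
tcp [0.4935 0.1002 0.1735] jaw yaw 0.37 q6 -0.32 -> shift [  18.1  -16.4 -411.5] roll -1.3887431209260477
```

>>> {"api": "apply_moves", "payload": {"plan": [[[0,2,-16,-35,0.1],[0,4,-16,-75,0.22],[0,6,-16,-115,0.34],[0,7,-16,-150,0.46],[0,9,-16,-190,0.58],[0,11,-16,-230,0.7],[0,13,-16,-270,0.82],[0,14,-16,-310,0.94],[0,16,-16,-350,1.06],[0,18,-16,-385,1.18],[0,18,-16,-405,1.3],[0,18,-16,-411,1.42],[0,18,-16,-411,1.54],[0,18,-16,-411,1.66],[0,18,-16,-411,1.75],[0,18,-16,-411,1.75],[0,18,-16,-411,1.75],[0,18,-16,-411,1.75]]]}}

```text
clock: 20.87
tcp_pos: [0.6588, -0.2762, 0.1881]
ee_rot: [0.546, -0.45, 0.448, -0.546]
force: [0.3, 0.5, -0.8]
width: 0.321
```

```bash
python3 - <<'E'
from h import *
a=.188;C=np.array([.5855,-.240]);X=np.array([np.cos(a),np.sin(a)]);Y=np.array([-np.sin(a),np.cos(a)])
t=C+X*(.0375+.028)-Y*.05
go(t,.19,a-np.pi/2)
d=snap("wrist");f=d["frame"]
s=snap("scene")["frame"];cv2.imwrite("pics/w7.png",np.hstack([f[:300],cv2.resize(s[130:250,160:270],(275,300))]))
E
```

```text
tcp [ 0.6588 -0.2762  0.1881] jaw yaw -1.377 q6 0.87 -> shift [ 0.7 -1.9  0.3] roll 0.005560222152595662
```

View pics/w7.png

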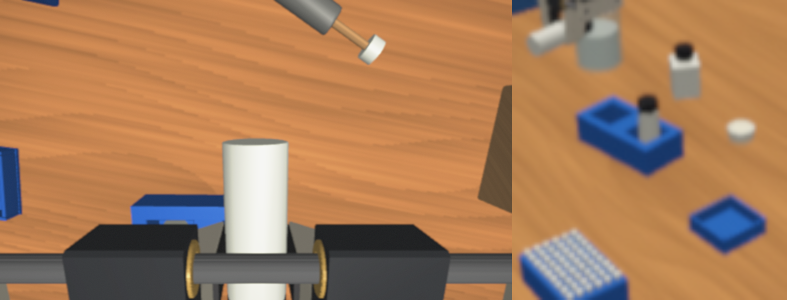

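The tube is held horizontally with its foot toward the camera, and the rack lies behind the cap end. I'll lower the cap onto the rack edge so the tube tilts cap-up.

>>> {"api": "apply_moves", "payload": {"plan": [[[0,0,35,0,0],[0,0,70,0,0],[0,0,105,0,0],[0,0,125,0,0],[0,0,132,0,0],[0,0,135,0,0],[0,0,137,0,0],[0,0,139,0,0],[0,0,141,0,0],[0,0,143,0,0],[0,0,145,0,0],[0,0,145,0,0]]]}}

```text
clock: 21.97
tcp_pos: [0.6606, -0.277, 0.0467]
ee_rot: [-0.545, 0.449, -0.452, 0.546]
force: [1.7, 0.6, 5.0]
width: 0.317
```

>>> {"api": "apply_moves", "payload": {"plan": [[[0,0,2,0,0],[0,0,3,0,0],[0,0,4,0,0],[0,0,5,0,0],[0,0,6,0,0],[0,0,7,0,0],[0,0,8,0,0],[0,0,9,0,0],[0,0,9,0,0]]]}}

```text
clock: 22.72
tcp_pos: [0.6621, -0.2768, 0.0388]
ee_rot: [-0.544, 0.447, -0.453, 0.546]
force: [4.4, 0.6, 5.9]
width: 0.317
```

>>> {"api": "apply_moves", "payload": {"plan": [[[0,0,1,0,0],[0,0,1,0,0],[0,0,1,-2,0],[0,0,1,-4,0],[0,0,1,-6,0],[0,0,1,-8,0],[0,0,1,-9,0],[0,0,1,-9,0],[0,0,1,-9,0]]]}}

```text
clock: 23.47
tcp_pos: [0.6542, -0.2793, 0.0393]
ee_rot: [-0.544, 0.446, -0.454, 0.547]
force: [5.5, 1.2, 11.3]
width: 0.322
```

```bash
python3 - <<'E'
from h import *
d=snap("wrist");f=d["frame"]
s=snap("scene")["frame"];cv2.imwrite("pics/w8.png",np.hstack([f[:300],cv2.resize(s[130:250,160:270],(275,300))]))
E
```

```text
(no output)
```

View pics/w8.png

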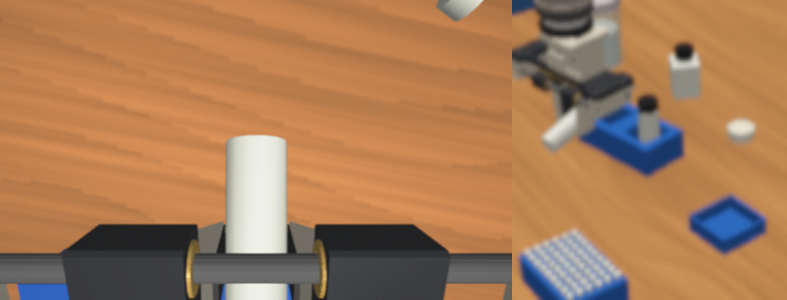

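>>> {"api": "apply_moves", "payload": {"plan": [[[0,0,1,0,0],[0,0,2,0,0],[0,0,3,0,0],[0,0,4,0,0],[0,0,5,0,0],[0,0,5,0,0],[0,0,5,0,0]]]}}

```text
clock: 24.15
tcp_pos: [0.6542, -0.2793, 0.034]
ee_rot: [-0.544, 0.446, -0.454, 0.547]
force: [5.9, 0.9, 8.9]
width: 0.324
```

The tube is now tilted roughly 40°, cap up. Next I'll bring the foot against the rack's near face and push, to swing it upright.

>>> {"api": "apply_moves", "payload": {"plan": [[[0,0,-10,4,0],[0,0,-40,8,0],[0,0,-80,8,0],[0,0,-120,8,0],[0,0,-155,8,0],[0,0,-160,8,0],[0,0,-160,8,0],[0,0,-160,8,0],[0,0,-160,8,0]]]}}

```text
clock: 24.9
tcp_pos: [0.6572, -0.2761, 0.1873]
ee_rot: [0.546, -0.452, 0.449, -0.545]
force: [-1.0, -0.7, -0.8]
width: 0.319
```

```bash
python3 - <<'E'
from h import *
a=.188;C=np.array([.5855,-.240]);X=np.array([np.cos(a),np.sin(a)]);Y=np.array([-np.sin(a),np.cos(a)])
t=C-X*(.0375+.065)
go(t,None,a-np.pi/2)
E
```

```text
tcp [ 0.6572 -0.2761  0.1873] jaw yaw -1.38 q6 0.87 -> shift [ -49.3    0.7 -166. ] roll 0.0027360557521991513
```

>>> {"api": "apply_moves", "payload": {"plan": [[[0,-12,0,-40,0],[0,-24,0,-80,0],[0,-36,0,-120,0],[0,-48,0,-155,0],[0,-49,0,-166,0],[0,-49,0,-166,0],[0,-49,0,-166,0],[0,-49,0,-166,0]]]}}

```text
clock: 25.57
tcp_pos: [0.4867, -0.2601, 0.189]
ee_rot: [-0.545, 0.45, -0.45, 0.545]
force: [-0.3, -0.3, -0.9]
width: 0.318
```

```bash
python3 - <<'E'
from h import *
print(r.state()["tcp_pos"],r.state()["width"])
f=snap("wrist")["frame"]
s=snap("scene")["frame"];cv2.imwrite("pics/w9.png",np.hstack([f[:300],cv2.resize(s[110:230,170:280],(275,300))]))
E
```

```text
[ 0.4867 -0.2601  0.189 ] 0.31806264769860654
```

View pics/w9.png

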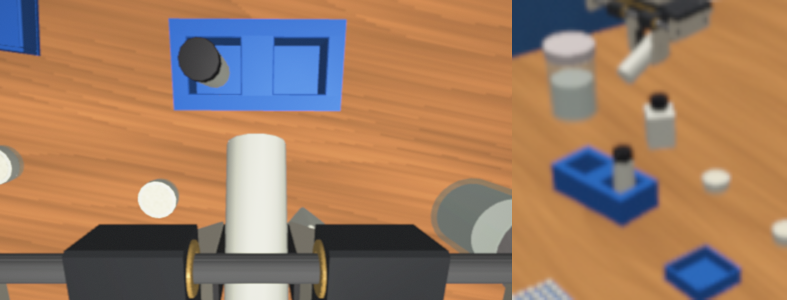

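The view shows the tube tilted about 40° with its foot facing the rack's near face, and the way is clear. I'll lower and push.

>>> {"api": "apply_moves", "payload": {"plan": [[[0,0,35,0,0],[0,0,70,0,0],[0,0,105,0,0],[0,0,130,0,0],[0,0,138,0,0],[0,0,138,0,0],[0,0,138,4,0],[0,0,138,8,0],[0,0,138,11,0],[0,0,138,13,0],[0,0,138,15,0],[0,0,138,17,0],[0,0,138,19,0],[0,0,138,21,0],[0,0,138,23,0],[0,0,138,25,0],[0,0,138,25,0]]]}}

```text
clock: 27.08
tcp_pos: [0.5035, -0.2566, 0.0523]
ee_rot: [0.549, -0.454, 0.446, -0.542]
force: [-30.3, -8.3, 17.2]
width: 0.32
```

>>> {"api": "apply_moves", "payload": {"plan": [[[0,0,0,2,0],[0,0,0,4,0],[0,0,0,6,0],[0,0,0,8,0],[0,0,0,10,0],[0,0,0,12,0],[0,0,0,12,0],[0,0,0,12,0]]]}}

```text
clock: 27.75
tcp_pos: [0.5145, -0.2547, 0.0525]
ee_rot: [0.549, -0.454, 0.446, -0.542]
force: [-31.9, -9.8, 18.8]
width: 0.316
```

>>> {"api": "apply_moves", "payload": {"plan": [[[0,0,0,2,0],[0,0,0,4,0],[0,0,0,6,0],[0,0,0,6,0]]]}}

```text
clock: 28.08
tcp_pos: [0.5207, -0.2536, 0.0527]
ee_rot: [0.549, -0.454, 0.446, -0.542]
force: [-31.8, -8.0, 19.8]
width: 0.32
```

```bash
python3 - <<'E'
from h import *
f=snap("wrist")["frame"]
s=snap("scene")["frame"];cv2.imwrite("pics/w10.png",np.hstack([f[:300],cv2.resize(s[110:230,170:280],(275,300),interpolation=cv2.INTER_CUBIC)]))
E
```

```text
(no output)
```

View pics/w10.png

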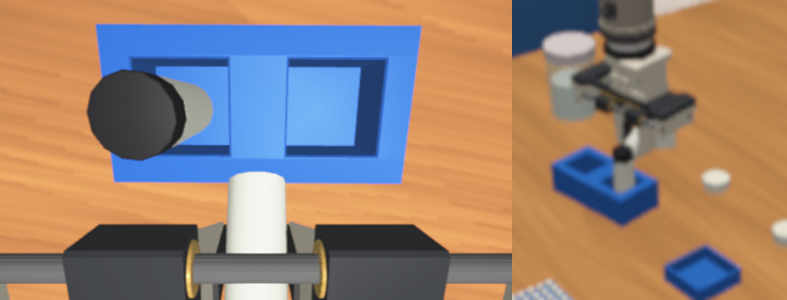

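The foot now shows at v≈172, overlapping the rack edge at v≈183, so it may be riding on the top edge. I'll work out the tilt from the geometry before going on.

```bash
python3 - <<'E'
from h import *
d=snap("wrist");f=d["frame"]
m=masks(f)["white"];m[225:]=0
g=[c for c in blobs(m,300) if abs(cen(c)[0]-256)<20][0];b=cv2.boundingRect(g);print("now",b)
row=m[195];print("w195",np.ptp(np.nonzero(row[200:320])[0]))
H=np.linalg.inv(d["hand_eye"])
def v(p): q=H@np.r_[p,1];return d["fy"]*q[1]/q[2]+d["cy"],d["fx"]*.03/q[2]
for l in(.036,.045,.054):
  for th in np.radians([0,20,30,40,50,60,70,80,90]):
    c,s=np.cos(th),np.sin(th)
    up=v([0,-.012+l*s-.015*c,l*c+.015*s]);lo=v([0,-.012+l*s+.015*c,l*c-.015*s])
    print(l,round(np.degrees(th)),"upper rim v %.0f w %.0f"%up,"lower rim v %.0f"%lo[0])
E
```

```text
now (227, 172, 142, 53)
w195 57
0.036 0 upper rim v 185 w 73 lower rim v 171
0.036 20 upper rim v 171 w 67 lower rim v 180
0.036 30 upper rim v 169 w 64 lower rim v 187
0.036 40 upper rim v 170 w 61 lower rim v 195
0.036 50 upper rim v 172 w 59 lower rim v 204
0.036 60 upper rim v 177 w 56 lower rim v 214
0.036 70 upper rim v 183 w 55 lower rim v 225
0.036 80 upper rim v 191 w 53 lower rim v 236
0.036 90 upper rim v 199 w 52 lower rim v 247
0.045 0 upper rim v 163 w 74 lower rim v 153
0.045 20 upper rim v 152 w 66 lower rim v 163
0.045 30 upper rim v 151 w 63 lower rim v 171
0.045 40 upper rim v 154 w 60 lower rim v 181
0.045 50 upper rim v 159 w 57 lower rim v 192
0.045 60 upper rim v 166 w 54 lower rim v 203
0.045 70 upper rim v 174 w 52 lower rim v 215
0.045 80 upper rim v 184 w 51 lower rim v 228
0.045 90 upper rim v 195 w 49 lower rim v 241
0.054 0 upper rim v 141 w 75 lower rim v 134
0.054 20 upper rim v 132 w 66 lower rim v 147
0.054 30 upper rim v 134 w 62 lower rim v 157
0.054 40 upper rim v 139 w 58 lower rim v 168
0.054 50 upper rim v 146 w 55 lower rim v 180
0.054 60 upper rim v 155 w 53 lower rim v 193
0.054 70 upper rim v 166 w 50 lower rim v 206
0.054 80 upper rim v 178 w 49 lower rim v 221
0.054 90 upper rim v 191 w 47 lower rim v 235
```

Most likely fit: the foot is about 38 mm from the grip with about 50° of tilt, so the tube both slid and rotated. I'll lean it on the rack's far edge, slide the grip up toward the cap and regrip, then push again with a better lever.

>>> {"api": "apply_moves", "payload": {"plan": [[[0,0,-10,-10,0],[0,0,-40,-15,0],[0,0,-80,-15,0],[0,0,-120,-15,0],[0,0,-138,-15,0],[0,0,-138,-15,0],[0,0,-138,-15,0],[0,0,-138,-15,0]]]}}

```text
clock: 28.9
tcp_pos: [0.5128, -0.2543, 0.1888]
ee_rot: [0.545, -0.451, 0.449, -0.545]
force: [-0.8, 0.0, -0.6]
width: 0.32
```

```bash
python3 - <<'E'
from h import *
a=.188;C=np.array([.5855,-.240]);X=np.array([np.cos(a),np.sin(a)]);Y=np.array([-np.sin(a),np.cos(a)])
go(C+X*(.0375+.026)-Y*.048,.19,a-np.pi/2)
f=snap("wrist")["frame"]
m=masks(f)["white"];m[225:]=0
g=[c for c in blobs(m,300) if abs(cen(c)[0]-256)<20][0];b=cv2.boundingRect(g);print("now",b,r.state()["width"])
E
```

```text
tcp [ 0.5128 -0.2543  0.1888] jaw yaw -1.38 q6 0.79 -> shift [ 48.   -1.5 137.4] roll 0.0028051373464557106
now (227, 171, 59, 54) 0.31799333067825514
```

>>> {"api": "apply_moves", "payload": {"plan": [[[0,12,0,35,0],[0,25,0,70,0],[0,38,0,105,0],[0,48,0,132,0],[0,48,0,137,0],[0,48,0,137,0],[0,48,30,137,0],[0,48,65,137,0],[0,48,100,137,0],[0,48,125,137,0],[0,48,135,137,0],[0,48,140,137,0],[0,48,144,137,0],[0,48,148,137,0],[0,48,150,137,0],[0,48,152,137,0],[0,48,152,137,0],[0,48,152,137,0]]]}}

```text
clock: 30.45
tcp_pos: [0.6573, -0.276, 0.0384]
ee_rot: [-0.545, 0.45, -0.45, 0.545]
force: [-0.2, -0.4, -0.6]
width: 0.319
```

>>> {"api": "apply_moves", "payload": {"plan": [[[0,0,2,0,0],[0,0,3,0,0],[0,0,4,0,0],[0,0,5,0,0],[0,0,5,0,0],[0,0,5,0,0]]]}}

```text
clock: 30.95
tcp_pos: [0.658, -0.2761, 0.0339]
ee_rot: [-0.545, 0.449, -0.451, 0.546]
force: [1.6, 0.9, 5.1]
width: 0.318
```

>>> {"api": "apply_moves", "payload": {"plan": [[[0,0,1,0,0],[0,0,2,0,0],[0,0,3,0,0],[0,0,4,0,0],[0,0,4,0,0],[0,0,4,0,0]]]}}

```text
clock: 31.45
tcp_pos: [0.6586, -0.2763, 0.0307]
ee_rot: [-0.545, 0.449, -0.452, 0.546]
force: [2.7, 0.8, 7.7]
width: 0.321
```

>>> {"api": "apply_moves", "payload": {"plan": [[[0,0,1,0,0],[0,0,2,0,0],[0,0,3,0,0],[0,0,3,0,0],[0,0,3,0,0]]]}}

```text
clock: 31.87
tcp_pos: [0.6588, -0.2764, 0.0278]
ee_rot: [-0.545, 0.448, -0.452, 0.546]
force: [2.8, 0.5, 7.8]
width: 0.319
```

>>> {"api": "apply_moves", "payload": {"plan": [[[0,0,1,0,0],[0,0,2,0,0],[0,0,3,0,0],[0,0,3,0,0],[0,0,3,0,0]]]}}

```text
clock: 32.28
tcp_pos: [0.6591, -0.2764, 0.0249]
ee_rot: [-0.545, 0.448, -0.452, 0.546]
force: [2.9, 0.5, 8.3]
width: 0.32
```

```bash
python3 - <<'E'
from h import *
f=snap("wrist")["frame"]
m=masks(f)["white"];m[225:]=0
g=[c for c in blobs(m,300) if abs(cen(c)[0]-256)<20][0];b=cv2.boundingRect(g);print("now",b)
E
```

```text
now (229, 173, 57, 52)
```

>>> {"api": "apply_moves", "payload": {"plan": [[[0,0,2,0,0],[0,0,2,0,0],[0,0,2,0,0]]]}}

```text
clock: 32.58
tcp_pos: [0.6595, -0.2765, 0.0229]
ee_rot: [-0.545, 0.448, -0.452, 0.546]
force: [4.8, 0.5, 6.0]
width: 0.322
```

>>> {"api": "apply_moves", "payload": {"plan": [[[40,0,0,0,0],[40,0,0,0,0],[40,0,0,0,0],[40,0,0,0,0],[40,0,-3,-2,0],[40,0,-6,-5,0],[40,0,-9,-8,0],[40,0,-13,-10,0],[40,0,-13,-10,0],[40,0,-13,-10,0]]]}}

```text
clock: 33.42
tcp_pos: [0.6473, -0.278, 0.0344]
ee_rot: [-0.545, 0.45, -0.451, 0.545]
force: [-1.0, 0.3, -0.8]
width: 0.402
```

```bash
python3 - <<'E'
from h import *
f=snap("wrist")["frame"];print(r.state()["tcp_pos"],r.state()["width"])
s=snap("scene")["frame"];cv2.imwrite("pics/w11.png",np.hstack([f[:300],cv2.resize(s[110:230,150:260],(275,300),interpolation=cv2.INTER_CUBIC)]))
m=masks(f)["white"];m[225:]=0
print([cv2.boundingRect(c) for c in blobs(m,300) if abs(cen(c)[0]-256)<20])
E
```

```text
[ 0.6473 -0.2778  0.034 ] 0.39885844742980536
[(230, 145, 57, 80)]
```

View pics/w11.png

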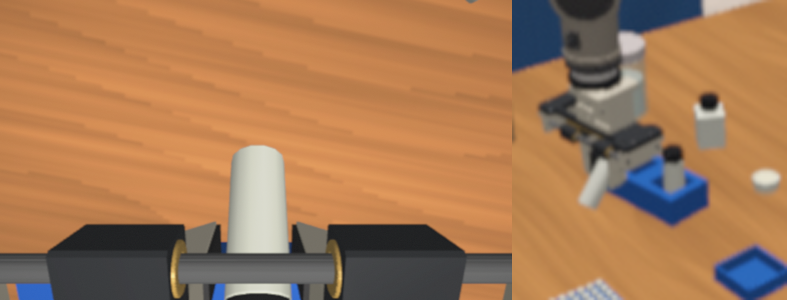

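The tube is leaning stably at about 50°, with about 54 mm from grip to foot. I'll close and lift.

>>> {"api": "apply_moves", "payload": {"plan": [[[0,0,0,0,0],[0,0,0,0,0],[0,0,0,0,0],[0,0,0,0,0],[0,0,0,0,0],[0,0,0,0,0],[0,0,0,0,0],[0,0,-5,3,0],[0,0,-15,8,0],[0,0,-50,8,0],[0,0,-90,8,0],[0,0,-130,8,0],[0,0,-155,8,0],[0,0,-155,8,0],[0,0,-155,8,0],[0,0,-155,8,0]]]}}

```text
clock: 34.85
tcp_pos: [0.6546, -0.2759, 0.1876]
ee_rot: [0.545, -0.451, 0.449, -0.545]
force: [-0.9, -0.4, -1.5]
width: 0.319
```

```bash
python3 - <<'E'
from h import *
a=.188;C=np.array([.5855,-.240]);X=np.array([np.cos(a),np.sin(a)])
f=snap("wrist")["frame"];print(r.state()["width"])
m=masks(f)["white"];m[225:]=0
print([cv2.boundingRect(c) for c in blobs(m,300) if abs(cen(c)[0]-256)<20])
go(C-X*(.0375+.065),.19,a-np.pi/2)
E
```

```text
0.3205286189105921
[(228, 145, 58, 80)]
tcp [ 0.6543 -0.2758  0.1867] jaw yaw -1.38 q6 0.87 -> shift [ -48.5   -2.7 -163.3] roll 0.0027491452843320108
```

>>> {"api": "apply_moves", "payload": {"plan": [[[0,-12,0,-40,0],[0,-24,0,-80,0],[0,-36,0,-120,0],[0,-48,0,-155,0],[0,-49,0,-163,0],[0,-49,0,-163,0],[0,-49,35,-163,0],[0,-49,70,-163,0],[0,-49,105,-163,0],[0,-49,130,-163,0],[0,-49,137,-163,0],[0,-49,137,-163,0],[0,-49,137,-160,0],[0,-49,137,-155,0],[0,-49,137,-150,0],[0,-49,137,-146,0],[0,-49,137,-144,0],[0,-49,137,-142,0],[0,-49,137,-140,0],[0,-49,137,-138,0]]]}}

```text
clock: 36.57
tcp_pos: [0.5045, -0.2554, 0.0525]
ee_rot: [0.549, -0.453, 0.446, -0.543]
force: [-26.8, -7.3, 11.2]
width: 0.32
```

>>> {"api": "apply_moves", "payload": {"plan": [[[0,0,0,2,0],[0,0,0,4,0],[0,0,0,6,0],[0,0,0,8,0],[0,0,0,8,0],[0,0,0,8,0]]]}}

```text
clock: 37.07
tcp_pos: [0.5136, -0.2529, 0.0521]
ee_rot: [0.547, -0.453, 0.447, -0.544]
force: [-18.0, -1.7, 6.8]
width: 0.319
```

```bash
python3 - <<'E'
from h import *
f=snap("wrist")["frame"];cv2.imwrite("pics/w12.png",f)
m=masks(f)["white"];m[225:]=0
print([cv2.boundingRect(c) for c in blobs(m,300) if abs(cen(c)[0]-256)<20])
E
```

```text
[(168, 170, 124, 55)]
```

The force is dropping and the foot is swinging in (v=170). I'll continue.

>>> {"api": "apply_moves", "payload": {"plan": [[[0,0,0,2,0],[0,0,0,4,0],[0,0,0,6,0],[0,0,0,8,0],[0,0,0,10,0],[0,0,0,10,0],[0,0,0,10,0]]]}}

```text
clock: 37.7
tcp_pos: [0.526, -0.2509, 0.0522]
ee_rot: [0.546, -0.451, 0.449, -0.545]
force: [-9.0, -2.0, 2.0]
width: 0.319
```

```bash
python3 - <<'E'
from h import *
f=snap("wrist")["frame"]
s=snap("scene")["frame"];cv2.imwrite("pics/w13.png",np.hstack([f[:300],cv2.resize(s[110:230,170:280],(275,300),interpolation=cv2.INTER_CUBIC)]))
E
```

```text
(no output)
```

View pics/w13.png

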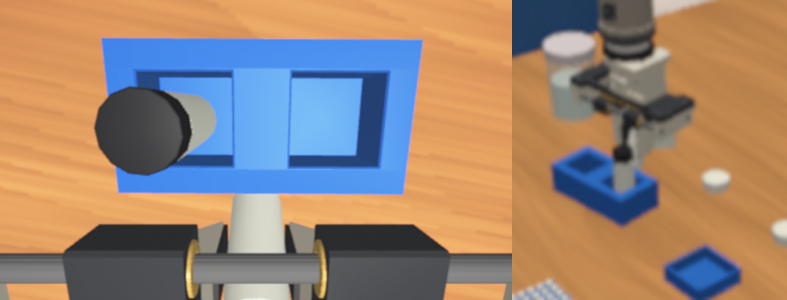

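The foot is swinging under the gripper and the tube is near vertical. One last push until it is flush.

>>> {"api": "apply_moves", "payload": {"plan": [[[0,0,0,2,0],[0,0,0,4,0],[0,0,0,6,0],[0,0,0,8,0],[0,0,0,8,0],[0,0,0,8,0],[0,0,0,8,0]]]}}

```text
clock: 38.38
tcp_pos: [0.5343, -0.2494, 0.0522]
ee_rot: [0.546, -0.451, 0.449, -0.545]
force: [-6.4, -0.7, 1.1]
width: 0.313
```

>>> {"api": "apply_moves", "payload": {"plan": [[[0,0,0,1,0],[0,0,0,2,0],[0,0,0,2,0],[0,0,0,2,0]]]}}

```text
clock: 38.72
tcp_pos: [0.536, -0.2491, 0.0524]
ee_rot: [0.546, -0.451, 0.449, -0.545]
force: [-9.0, -1.5, 3.1]
width: 0.315
```

>>> {"api": "apply_moves", "payload": {"plan": [[[0,0,0,1,0],[0,0,0,2,0],[0,0,0,2,0],[0,0,0,2,0]]]}}

```text
clock: 39.05
tcp_pos: [0.5378, -0.2487, 0.0524]
ee_rot: [0.546, -0.451, 0.449, -0.545]
force: [-9.3, -2.6, 3.4]
width: 0.307
```

>>> {"api": "apply_moves", "payload": {"plan": [[[0,0,0,-5,0],[0,0,0,-20,0],[0,0,-30,-30,0],[0,0,-60,-30,0],[0,0,-60,-30,0],[0,0,-60,-30,0],[0,0,-60,-30,0]]]}}

```text
clock: 39.63
tcp_pos: [0.5106, -0.2542, 0.1121]
ee_rot: [-0.545, 0.45, -0.45, 0.546]
force: [0.5, 1.2, -1.1]
width: 0.313
```

```bash
python3 - <<'E'
from h import *
s=r.state();print(s["tcp_pos"],s["width"])
d=snap("wrist");f=d["frame"]
h=cv2.cvtColor(f,cv2.COLOR_BGR2HSV)
for v in range(170,255,6): 
    k=[u for u in range(215,300) if h[v,u,1]<75 and h[v,u,2]>90];print(v,(min(k),max(k)) if k else None,h[v,256].tolist())
sc=snap("scene");F=sc["frame"];t=s["tcp_pos"]
hs=cv2.cvtColor(F,cv2.COLOR_BGR2HSV)
b,tp=proj(sc,t-[0,0,.042]),proj(sc,t+[0,0,.05]);print("axis expected foot, cap",b,tp)
for v in range(int(tp[1])-4,int(b[1])+12,2):
    u0=int(round(b[0]));print(v,[tuple(int(x) for x in hs[v,u]) for u in range(u0-9,u0+10,2)])
E
```

```text
[ 0.5106 -0.2542  0.1121] 0.31263293628981775
170 None [15, 147, 232]
176 None [15, 147, 232]
182 None [14, 149, 222]
188 None [14, 150, 223]
194 None [14, 149, 222]
200 (249, 261) [21, 30, 170]
206 (239, 273) [37, 20, 169]
212 (235, 277) [35, 18, 169]
218 (233, 279) [30, 17, 168]
224 (215, 297) [35, 18, 170]
230 (215, 299) [33, 18, 170]
236 (215, 299) [33, 17, 170]
242 (215, 299) [33, 18, 170]
248 (215, 299) [33, 18, 170]
254 None [60, 4, 69]
axis expected foot, cap [221.7555 164.9464] [220.6541 142.8852]
138 [(15, 22, 92), (10, 9, 89), (0, 7, 72), (120, 8, 61), (20, 12, 63), (21, 38, 67), (120, 5, 48), (108, 28, 45), (110, 14, 56), (120, 3, 76)]
140 [(18, 46, 128), (19, 33, 108), (30, 5, 47), (100, 20, 39), (105, 10, 49), (25, 85, 90), (18, 73, 70), (105, 14, 36), (23, 18, 57), (135, 11, 45)]
142 [(16, 56, 137), (21, 34, 120), (20, 15, 51), (110, 23, 34), (18, 55, 46), (20, 81, 95), (17, 25, 91), (0, 6, 80), (20, 34, 113), (21, 35, 102)]
144 [(15, 60, 140), (20, 33, 116), (30, 7, 35), (15, 10, 50), (23, 26, 79), (20, 76, 97), (18, 37, 104), (13, 18, 98), (19, 30, 121), (19, 34, 126
[... 1663 characters left out ...]
(25, 20, 140), (27, 16, 140), (27, 16, 140), (25, 20, 141)]
168 [(11, 126, 95), (11, 128, 96), (14, 147, 139), (15, 149, 181), (15, 153, 182), (15, 138, 179), (16, 43, 148), (18, 32, 145), (16, 38, 149), (16, 44, 151)]
170 [(120, 7, 38), (135, 14, 37), (11, 114, 76), (14, 152, 174), (15, 151, 183), (15, 149, 181), (14, 123, 174), (14, 128, 177), (14, 136, 184), (14, 139, 187)]
172 [(120, 9, 29), (135, 18, 28), (11, 119, 58), (14, 152, 169), (15, 151, 182), (15, 151, 183), (15, 152, 181), (14, 151, 183), (15, 151, 187), (15, 151, 189)]
174 [(30, 14, 55), (10, 14, 53), (19, 36, 112), (14, 136, 171), (14, 152, 179), (15, 152, 181), (15, 151, 182), (15, 149, 181), (15, 151, 182), (15, 151, 187)]
```

The foot rim (v≈199, about 47 px wide) shows the tube hanging within about 5° of vertical. I'll set it down on the bench here to square it up, then regrip higher.

>>> {"api": "apply_moves", "payload": {"plan": [[[0,0,20,0,0],[0,0,45,0,0],[0,0,58,0,0],[0,0,62,0,0],[0,0,64,0,0],[0,0,64,0,0],[0,0,64,0,0]]]}}

```text
clock: 40.32
tcp_pos: [0.5108, -0.2545, 0.0483]
ee_rot: [-0.545, 0.45, -0.45, 0.545]
force: [-0.1, -0.1, -0.0]
width: 0.312
```

>>> {"api": "apply_moves", "payload": {"plan": [[[0,0,1,0,0],[0,0,2,0,0],[0,0,3,0,0],[0,0,4,0,0],[0,0,4,0,0],[0,0,4,0,0]]]}}

```text
clock: 40.82
tcp_pos: [0.5102, -0.2543, 0.0437]
ee_rot: [-0.545, 0.45, -0.45, 0.545]
force: [-0.3, -0.6, -0.1]
width: 0.312
```

>>> {"api": "apply_moves", "payload": {"plan": [[[0,0,1,0,0],[0,0,2,0,0],[0,0,3,0,0],[0,0,4,0,0],[0,0,4,0,0]]]}}

```text
clock: 41.23
tcp_pos: [0.5101, -0.2542, 0.0394]
ee_rot: [-0.545, 0.45, -0.45, 0.545]
force: [0.4, -0.0, -1.2]
width: 0.314
```

>>> {"api": "apply_moves", "payload": {"plan": [[[0,0,1,0,0],[0,0,2,0,0],[0,0,2,0,0],[0,0,2,0,0]]]}}

```text
clock: 41.57
tcp_pos: [0.5102, -0.2543, 0.0376]
ee_rot: [-0.545, 0.45, -0.45, 0.545]
force: [-0.2, 0.8, -1.0]
width: 0.309
```

>>> {"api": "apply_moves", "payload": {"plan": [[[0,0,1,0,0],[0,0,2,0,0],[0,0,3,0,0],[0,0,3,0,0],[0,0,3,0,0]]]}}

```text
clock: 41.98
tcp_pos: [0.511, -0.2544, 0.036]
ee_rot: [-0.545, 0.449, -0.451, 0.546]
force: [-1.1, 1.5, 8.0]
width: 0.31
```

>>> {"api": "apply_moves", "payload": {"plan": [[[0,0,1,0,0],[0,0,2,0,0],[0,0,3,0,0],[0,0,3,0,0],[0,0,3,0,0]]]}}

```text
clock: 42.4
tcp_pos: [0.5122, -0.2547, 0.0353]
ee_rot: [-0.545, 0.448, -0.452, 0.546]
force: [-1.3, 5.0, 24.6]
width: 0.312
```

>>> {"api": "apply_moves", "payload": {"plan": [[[0,0,-3,0,0],[0,0,-3,0,0],[0,0,-3,0,0],[38,0,-3,0,0],[50,0,-3,0,0],[50,0,-3,0,0],[50,0,-3,0,0],[50,0,-3,0,0]]]}}

```text
clock: 43.07
tcp_pos: [0.51, -0.2542, 0.0342]
ee_rot: [0.545, -0.45, 0.45, -0.545]
force: [0.9, 0.2, 0.3]
width: 0.494
```

>>> {"api": "apply_moves", "payload": {"plan": [[[50,0,-10,0,0],[50,0,-20,0,0],[50,0,-20,0,0],[50,0,-20,0,0],[50,0,-20,0,0]]]}}

```text
clock: 43.48
tcp_pos: [0.5104, -0.2543, 0.0551]
ee_rot: [-0.545, 0.45, -0.45, 0.545]
force: [-0.4, 0.8, 0.1]
width: 0.5
```

```bash
python3 - <<'E'
from h import *
f=snap("wrist")["frame"];print(r.state()["tcp_pos"],r.state()["width"])
s=snap("scene")["frame"];cv2.imwrite("pics/w14.png",np.hstack([f[:300],cv2.resize(s[110:230,170:280],(275,300),interpolation=cv2.INTER_CUBIC)]))
E
```

```text
[ 0.5102 -0.2542  0.0547] 0.5036010281980715
```

View pics/w14.png

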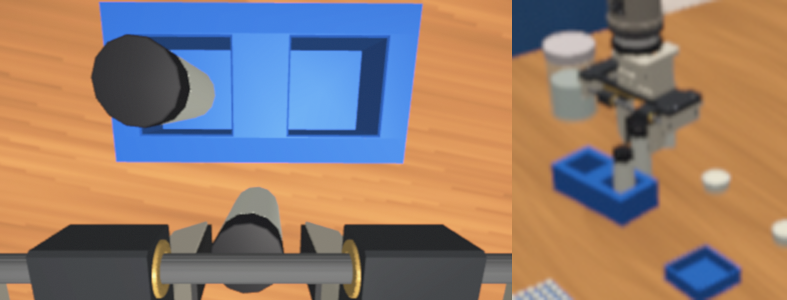

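Tube2 is standing upright on the bench: cap at about (249,255), foot at about (256,188). I'll regrip at tcp z≈0.055, lift high and take it to the −y well.

>>> {"api": "apply_moves", "payload": {"plan": [[[0,0,0,0,0],[0,0,0,0,0],[0,0,0,0,0],[0,0,0,0,0],[0,0,0,0,0],[0,0,0,0,0],[0,0,0,0,0],[0,0,0,0,0],[0,0,0,0,0],[0,0,0,0,0]]]}}

```text
clock: 44.42
tcp_pos: [0.5103, -0.2543, 0.0547]
ee_rot: [-0.545, 0.45, -0.45, 0.545]
force: [0.7, 0.3, -1.0]
width: 0.32
```

>>> {"api": "apply_moves", "payload": {"plan": [[[0,0,-10,0,0],[0,0,-40,0,0],[0,0,-80,0,0],[0,0,-110,0,0],[0,0,-120,0,0],[0,0,-120,0,0],[0,0,-120,0,0],[0,0,-120,0,0]]]}}

```text
clock: 45.08
tcp_pos: [0.5093, -0.2537, 0.173]
ee_rot: [0.545, -0.451, 0.449, -0.545]
force: [-0.0, 0.5, -0.9]
width: 0.324
```

```bash
python3 - <<'E'
from h import *
print(r.state()["width"])
go([.5925,-.2765],None,.188-np.pi/2)
E
```

```text
0.3242552207280815
tcp [ 0.5093 -0.2537  0.173 ] jaw yaw -1.38 q6 0.78 -> shift [38.2 -0.3 77.3] roll 0.0028051813407670156
```

>>> {"api": "apply_moves", "payload": {"plan": [[[0,13,0,26,0],[0,26,0,52,0],[0,38,0,77,0],[0,38,0,77,0],[0,38,0,77,0],[0,38,0,77,0]]]}}

```text
clock: 45.58
tcp_pos: [0.5918, -0.2764, 0.1726]
ee_rot: [0.546, -0.452, 0.449, -0.545]
force: [-0.4, 0.8, -0.5]
width: 0.323
```

```bash
python3 - <<'E'
from h import *
go([.5925,-.2765],.064,None)
d=snap("wrist");f=d["frame"]
h=cv2.cvtColor(f,cv2.COLOR_BGR2HSV)
b=masks(f)["blue"];c=max(blobs(b,500),key=cv2.contourArea)[:,0,:];print("blue bbox",c.min(0),c.max(0))
for v in range(130,226,8):print(v,h[v,256].tolist(),[int(x) for x in np.nonzero(np.diff((b[v]>0).astype(int)))[0]])
X=np.array([np.cos(.188),np.sin(.188)]);Y=np.array([-X[1],X[0]]);C=np.array([.5855,-.240])
for p in((.0375,-.075),(.0375,.075),(.023,-.0605),(.023,-.0145)):print(p,proj(d,np.r_[C+X*p[0]+Y*p[1],.045]))
E
```

```text
tcp [ 0.5918 -0.2764  0.1726] jaw yaw -1.38 q6 0.83 -> shift [  0.6 108.6   1. ] roll None
blue bbox [132 136] [301 221]
130 [13, 149, 221] [9]
138 [109, 179, 111] [9, 139, 297]
146 [107, 152, 241] [10, 131, 301]
154 [107, 153, 240] [10, 132, 300]
162 [107, 152, 241] [133, 171, 188, 300]
170 [107, 154, 240] [134, 158, 194, 300]
178 [107, 155, 240] [134, 148, 194, 299]
186 [110, 84, 186] [135, 138, 190, 253, 259, 299]
194 [33, 18, 142] [184, 238, 273, 299]
202 [33, 18, 142] [178, 234, 278, 299]
210 [33, 20, 142] [169, 232, 279, 298]
218 [30, 16, 141] [138, 230, 281, 298]
(0.0375, -0.075) [301.1064 140.1212]
(0.0375, 0.075) [128.6671 139.4831]
(0.023, -0.0605) [283.9899 156.633 ]
(0.023, -0.0145) [231.7713 156.4339]
```

The rack edges match the prediction to within about 2 mm. I'll lower.

>>> {"api": "apply_moves", "payload": {"plan": [[[0,1,20,1,0],[0,1,50,1,0],[0,1,80,1,0],[0,1,98,1,0],[0,1,104,1,0],[0,1,108,1,0],[0,1,109,1,0],[0,1,109,1,0],[0,1,109,1,0],[0,1,109,1,0]]]}}

```text
clock: 46.47
tcp_pos: [0.5949, -0.2782, 0.0672]
ee_rot: [-0.545, 0.449, -0.451, 0.546]
force: [0.1, -0.7, -1.5]
width: 0.324
```

>>> {"api": "apply_moves", "payload": {"plan": [[[0,0,1,0,0],[0,0,2,0,0],[0,0,3,0,0],[0,0,3,0,0],[0,0,3,0,0]]]}}

```text
clock: 46.88
tcp_pos: [0.5942, -0.2777, 0.0626]
ee_rot: [-0.545, 0.45, -0.45, 0.545]
force: [-0.4, -0.2, -0.0]
width: 0.323
```

>>> {"api": "apply_moves", "payload": {"plan": [[[0,0,1,0,0],[0,0,1,0,0],[0,0,1,0,0],[0,0,1,0,0]]]}}

```text
clock: 47.22
tcp_pos: [0.5943, -0.2778, 0.0617]
ee_rot: [-0.545, 0.45, -0.45, 0.545]
force: [0.1, -0.1, -0.3]
width: 0.319
```

>>> {"api": "apply_moves", "payload": {"plan": [[[0,0,1,0,0],[0,0,1,0,0],[0,0,1,0,0],[0,0,1,0,0]]]}}

```text
clock: 47.55
tcp_pos: [0.5942, -0.2778, 0.0607]
ee_rot: [-0.545, 0.45, -0.45, 0.545]
force: [0.2, 0.1, -1.0]
width: 0.325
```

>>> {"api": "apply_moves", "payload": {"plan": [[[0,0,1,0,0],[0,0,1,0,0],[0,0,1,0,0],[0,0,1,0,0]]]}}

```text
clock: 47.88
tcp_pos: [0.5943, -0.2777, 0.0597]
ee_rot: [-0.545, 0.45, -0.45, 0.545]
force: [0.1, -0.8, -0.0]
width: 0.321
```

>>> {"api": "apply_moves", "payload": {"plan": [[[0,0,1,0,0],[0,0,1,0,0],[0,0,1,0,0],[0,0,1,0,0]]]}}

```text
clock: 48.22
tcp_pos: [0.5944, -0.2779, 0.0594]
ee_rot: [-0.545, 0.45, -0.45, 0.545]
force: [-2.1, 0.7, 4.5]
width: 0.323
```

Contact. I'll release and rise.

>>> {"api": "apply_moves", "payload": {"plan": [[[0,0,0,0,0],[36,0,0,0,0],[50,0,0,0,0],[50,0,0,0,0],[50,0,0,0,0],[50,0,0,0,0],[50,0,-20,0,0],[50,0,-60,0,0],[50,0,-100,0,0],[100,0,-130,0,0],[100,0,-130,0,0],[100,0,-130,0,0],[100,0,-130,0,0]]]}}

```text
clock: 49.3
tcp_pos: [0.5938, -0.2775, 0.1879]
ee_rot: [0.545, -0.451, 0.45, -0.545]
force: [0.4, 0.1, -0.5]
width: 0.736
```

```bash
python3 - <<'E'
from h import *
sc=snap("scene");cv2.imwrite("pics/s15.png",cv2.resize(sc["frame"][110:240,160:300],(560,520)))
go([.4383,-.1606],.14,0)
go([.4383,-.1606],.14,-.12)
E
```

```text
tcp [ 0.5935 -0.2774  0.1871] jaw yaw -1.38 q6 0.83 -> shift [-144.    47.6 -130.2] roll -1.3799990304150724
tcp [ 0.5935 -0.2774  0.1871] jaw yaw -1.38 q6 0.83 -> shift [-144.    47.6 -130.2] roll -1.2599990304150723
```

>>> {"api": "apply_moves", "payload": {"plan": [[[70,-40,0,-36,-0.12],[70,-76,0,-68,-0.24],[70,-110,10,-100,-0.36],[70,-135,25,-122,-0.48],[70,-144,40,-130,-0.6],[70,-144,47,-130,-0.72],[70,-144,47,-130,-0.84],[70,-144,47,-130,-0.96],[70,-144,47,-130,-1.08],[70,-144,47,-130,-1.2],[70,-144,47,-130,-1.26],[70,-144,47,-130,-1.26],[70,-144,47,-130,-1.26],[70,-144,47,-130,-1.26]]]}}

```text
clock: 50.52
tcp_pos: [0.4389, -0.1608, 0.141]
ee_rot: [-0.706, 0.044, -0.043, 0.706]
force: [-0.5, -0.6, -0.4]
width: 0.703
```

```bash
cat >> h.py <<'E'
def disc(d,z=.02):
    m=masks(d["frame"])["white"];m[228:]=0
    for c in blobs(m,300):
        (u,v),R_=cv2.minEnclosingCircle(c);a=cv2.contourArea(c)
        print("blob",(round(u,1),round(v,1)),round(R_,1),"fill",round(a/np.pi/R_**2,2),"xy",ray(d,(u,v),z)[0])
E
python3 - <<'E'
from h import *
d=snap("wrist");disc(d);go([.4383,-.1606],.009,-.12)
E
```

```text
blob (258.0, 186.8) 22.5 fill 0.94 xy [ 0.4395 -0.1613]
tcp [ 0.439  -0.1609  0.1412] jaw yaw -0.122 q6 -0.39 -> shift [ -0.6 132.2   0.1] roll -0.0016046236898603627
```

View pics/s15.png

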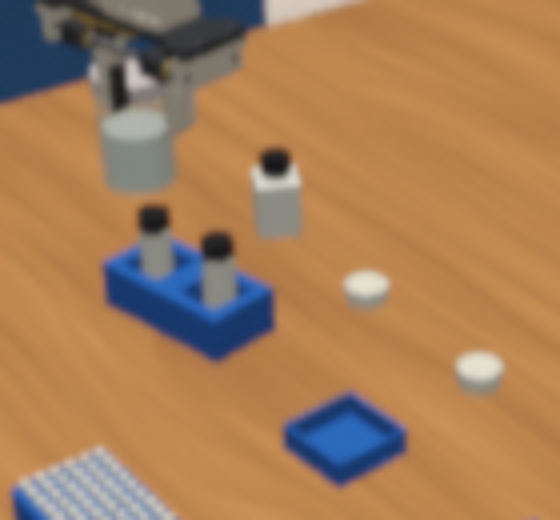

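Both tubes stand upright in their wells. The dish is centred under the tool, so I'll grip it at tcp z≈0.009.

>>> {"api": "apply_moves", "payload": {"plan": [[[70,0,35,0,0],[70,0,70,0,0],[70,0,105,0,0],[70,0,125,0,0],[70,0,130,0,0],[70,0,132,0,0],[70,0,132,0,0],[70,0,132,0,0],[0,0,132,0,0],[0,0,132,0,0],[0,0,132,0,0],[0,0,132,0,0],[0,0,132,0,0],[0,0,132,0,0],[0,0,132,0,0],[0,0,132,0,0],[0,0,132,0,0],[0,0,132,0,0]]]}}

```text
clock: 52.07
tcp_pos: [0.4396, -0.1612, 0.0101]
ee_rot: [0.706, -0.042, 0.043, -0.706]
force: [-0.3, -0.1, 6.3]
width: 0.425
```

>>> {"api": "apply_moves", "payload": {"plan": [[[0,0,0,0,0],[0,0,-10,0,0],[0,0,-40,0,0],[0,0,-80,0,0],[0,0,-115,0,0],[0,0,-130,0,0],[0,0,-130,0,0],[0,0,-130,0,0],[0,0,-130,0,0]]]}}

```text
clock: 52.82
tcp_pos: [0.4385, -0.1606, 0.1385]
ee_rot: [-0.705, 0.043, -0.042, 0.706]
force: [-0.2, -0.3, -1.3]
width: 0.425
```

```bash
python3 - <<'E'
from h import *
print(r.state()["width"])
# tray: from top view
d=snap("top");c=[c for c in blobs(masks(d["frame"])["blue"],500) if abs(cen(c)[0]-181)<30][0]
P=ray(d,cv2.boxPoints(cv2.minAreaRect(c)),.008);C=P.mean(0)
e=max((P[1]-P[0],P[2]-P[1]),key=np.linalg.norm);e=e/np.linalg.norm(e)*np.sign(e[1]);yaw=np.arctan2(e[1],e[0])-np.pi/2
print(C,yaw,"bays",C+e*.034,C-e*.034)
go(C-e*.034,None,yaw)
E
```

```text
0.4254133866524544
[0.5781 0.2489] -0.16266443050502177 bays [0.5837 0.2824] [0.5726 0.2153]
tcp [ 0.4383 -0.1605  0.1381] jaw yaw -0.12 q6 -0.4 -> shift [ 88.3   0.2 389.2] roll 0.042612846346441025
```

>>> {"api": "apply_moves", "payload": {"plan": [[[0,8,0,35,0.04],[0,17,0,75,0.04],[0,26,0,115,0.04],[0,35,0,155,0.04],[0,44,0,195,0.04],[0,53,0,235,0.04],[0,62,0,275,0.04],[0,71,0,315,0.04],[0,80,0,355,0.04],[0,86,0,380,0.04],[0,88,0,389,0.04],[0,88,0,389,0.04],[0,88,0,389,0.04],[0,88,0,389,0.04]]]}}

```text
clock: 54.03
tcp_pos: [0.5726, 0.213, 0.1388]
ee_rot: [0.705, -0.058, 0.056, -0.704]
force: [1.1, 0.1, 0.7]
width: 0.429
```

```bash
python3 - <<'E'
from h import *
d=snap("wrist");b=masks(d["frame"])["blue"];b[215:]=0
c=max(blobs(b,1000),key=cv2.contourArea);q=c[:,0,:]
print(q.min(0),q.max(0))
us=np.arange(q[:,0].min()+20,q[:,0].max()-20,4)
top=np.array([(u,q[q[:,0]==u][:,1].min()) for u in us]);k=np.polyfit(top[:,0],top[:,1],1)
vs=np.arange(int(top[:,1].max())+8,200,4)
L=np.array([q[q[:,1]==v][:,0].min() for v in vs]);Rr=np.array([q[q[:,1]==v][:,0].max() for v in vs])
kl=np.polyfit(vs,L,1);kr=np.polyfit(vs,Rr,1)
def X(kk):
    v=(k[0]*kk[1]+k[1])/(1-k[0]*kk[0]);return kk[0]*v+kk[1],v
p=[X(kl),X(kr)];P=ray(d,p,.008);e=P[1]-P[0];yaw=np.arctan2(e[1],e[0]);n=np.array([-np.sin(yaw),np.cos(yaw)])
print(p,P,"len",np.linalg.norm(e),"yaw",yaw)
C=P.mean(0)-n*.07;print("C",C,"bays",C+n*.034,C-n*.034)
S=ray(d,[(kl[0]*195+kl[1],195),(kl[0]*155+kl[1],155)],.008);e2=S[1]-S[0];print("side yaw",np.arctan2(e2[1],e2[0])-np.pi/2)
go(C-n*.034,.02,yaw)
E
```

```text
[217  61] [301 214]
[(np.float64(216.5320855614972), np.float64(61.00000000000005)), (np.float64(300.66176470588226), np.float64(60.999999999999986))] [[0.5558 0.3213]
 [0.6246 0.3102]] len 0.06967435421930573 yaw -0.16091870348618031
C [0.579  0.2466] bays [0.5844 0.2802] [0.5735 0.2131]
side yaw -0.15801157445281744
tcp [0.5728 0.2129 0.1393] jaw yaw -0.162 q6 0.39 -> shift [  0.8 119.3   0.4] roll -0.000755174123071134
```

The tool is over the bay within 1 mm. I'll lower.

>>> {"api": "apply_moves", "payload": {"plan": [[[0,1,35,0,0],[0,1,70,0,0],[0,1,100,0,0],[0,1,114,0,0],[0,1,119,0,0],[0,1,121,0,0],[0,1,121,0,0],[0,1,121,0,0],[0,1,121,0,0],[0,1,121,0,0]]]}}

```text
clock: 54.92
tcp_pos: [0.575, 0.2146, 0.0201]
ee_rot: [-0.705, 0.056, -0.057, 0.705]
force: [-0.0, -0.4, -1.1]
width: 0.422
```

>>> {"api": "apply_moves", "payload": {"plan": [[[0,0,1,0,0],[0,0,2,0,0],[0,0,2,0,0],[0,0,2,0,0],[0,0,2,0,0]]]}}

```text
clock: 55.33
tcp_pos: [0.5742, 0.2145, 0.0167]
ee_rot: [-0.705, 0.056, -0.056, 0.705]
force: [0.5, 0.2, -0.3]
width: 0.423
```

>>> {"api": "apply_moves", "payload": {"plan": [[[0,0,1,0,0],[0,0,1,0,0],[0,0,1,0,0],[0,0,1,0,0]]]}}

```text
clock: 55.67
tcp_pos: [0.5742, 0.2144, 0.0157]
ee_rot: [-0.705, 0.057, -0.057, 0.705]
force: [-0.3, -0.5, -1.3]
width: 0.425
```

>>> {"api": "apply_moves", "payload": {"plan": [[[0,0,1,0,0],[0,0,1,0,0],[0,0,1,0,0],[0,0,1,0,0]]]}}

```text
clock: 56.0
tcp_pos: [0.5742, 0.2145, 0.0147]
ee_rot: [-0.705, 0.057, -0.056, 0.705]
force: [-0.2, -0.0, -0.1]
width: 0.426
```

>>> {"api": "apply_moves", "payload": {"plan": [[[0,0,1,0,0],[0,0,1,0,0],[0,0,1,0,0],[0,0,1,0,0]]]}}

```text
clock: 56.33
tcp_pos: [0.5742, 0.2145, 0.0137]
ee_rot: [-0.705, 0.057, -0.057, 0.705]
force: [0.2, -0.1, -0.3]
width: 0.432
```

>>> {"api": "apply_moves", "payload": {"plan": [[[0,0,1,0,0],[0,0,1,0,0],[0,0,1,0,0],[0,0,1,0,0]]]}}

```text
clock: 56.67
tcp_pos: [0.5744, 0.2145, 0.0132]
ee_rot: [-0.705, 0.056, -0.057, 0.705]
force: [-1.3, -0.7, 4.6]
width: 0.426
```

>>> {"api": "apply_moves", "payload": {"plan": [[[50,0,0,0,0],[70,0,0,0,0],[70,0,0,0,0],[70,0,0,0,0],[70,0,0,0,0],[70,0,-20,0,0],[70,0,-55,0,0],[70,0,-95,0,0],[70,-15,-127,-35,0],[70,-32,-127,-75,0],[70,-49,-127,-114,0],[70,-66,-127,-153,0],[70,-82,-127,-192,0],[70,-93,-127,-218,0],[70,-96,-127,-225,0],[70,-96,-127,-225,0],[70,-96,-127,-225,0],[70,-96,-127,-225,0]]]}}

```text
clock: 58.17
tcp_pos: [0.4446, 0.0083, 0.1399]
ee_rot: [-0.705, 0.056, -0.057, 0.705]
force: [0.0, -0.1, 1.1]
width: 0.704
```

```bash
python3 - <<'E'
from h import *
d=snap("wrist");disc(d);go([.4433,.0082],.009,-.161)
E
```

```text
blob (256.0, 186.6) 22.7 fill 0.94 xy [0.4437 0.0084]
tcp [0.4445 0.0085 0.1397] jaw yaw -0.159 q6 0.0 -> shift [ -1.2 130.7  -0.6] roll 0.0022422942384692224
```

>>> {"api": "apply_moves", "payload": {"plan": [[[70,-1,35,0,0],[70,-1,70,0,0],[70,-1,105,0,0],[70,-1,123,0,0],[70,-1,129,0,0],[70,-1,131,0,0],[70,-1,131,0,0],[70,-1,131,0,0],[0,-1,131,0,0],[0,-1,131,0,0],[0,-1,131,0,0],[0,-1,131,0,0],[0,-1,131,0,0],[0,-1,131,0,0],[0,-1,131,0,0],[0,-1,131,0,0],[0,-1,131,0,0],[0,-1,131,0,0],[0,-1,131,0,0]]]}}

```text
clock: 59.8
tcp_pos: [0.4429, 0.0077, 0.0092]
ee_rot: [0.705, -0.056, 0.057, -0.705]
force: [-0.7, 0.5, 5.8]
width: 0.426
```

>>> {"api": "apply_moves", "payload": {"plan": [[[0,0,-10,0,0],[0,0,-40,0,0],[0,0,-80,0,0],[0,0,-115,0,0],[0,0,-130,0,0],[0,0,-130,0,0],[0,0,-130,0,0],[0,0,-130,0,0]]]}}

```text
clock: 60.47
tcp_pos: [0.4417, 0.0079, 0.1376]
ee_rot: [-0.705, 0.057, -0.056, 0.705]
force: [-0.3, 0.3, -0.9]
width: 0.423
```

```bash
python3 - <<'E'
from h import *
print(r.state()["width"])
go([.5844,.2805],.138,-.161)
E
```

```text
0.42264739334980933
tcp [0.4417 0.0079 0.1376] jaw yaw -0.16 q6 0.0 -> shift [ 97.4  -0.6 291.9] roll 0.0009668142354966047
```

>>> {"api": "apply_moves", "payload": {"plan": [[[0,13,0,38,0],[0,26,0,77,0],[0,39,0,116,0],[0,52,0,155,0],[0,65,0,194,0],[0,78,0,233,0],[0,90,0,270,0],[0,96,0,287,0],[0,97,0,292,0],[0,97,0,292,0],[0,97,0,292,0],[0,97,0,292,0]]]}}

```text
clock: 61.47
tcp_pos: [0.5842, 0.279, 0.138]
ee_rot: [0.705, -0.058, 0.056, -0.704]
force: [-1.1, -0.6, -0.2]
width: 0.427
```

```bash
python3 - <<'E'
from h import *
go([.5844,.2805],.018,-.161)
d=snap("wrist");b=masks(d["frame"])["blue"];b[215:]=0
q=max(blobs(b,500),key=cv2.contourArea)[:,0,:];print(q.min(0),q.max(0))
n=np.array([.1602,.987]);X=np.array([.987,-.1602]);C=np.array([.579,.2466])
for s in(-.036,.036):print(proj(d,np.r_[C+n*.07+X*s,.008]))
E
```

```text
tcp [0.5842 0.279  0.138 ] jaw yaw -0.161 q6 0.49 -> shift [  0.2 120.    1.6] roll -0.00017644359955548694
[218 141] [297 214]
[216.4815 142.5541]
[298.4017 142.5723]
```

>>> {"api": "apply_moves", "payload": {"plan": [[[0,0,35,1,0],[0,0,70,1,0],[0,0,100,1,0],[0,0,114,1,0],[0,0,119,1,0],[0,0,122,1,0],[0,0,123,1,0],[0,0,123,1,0],[0,0,123,1,0],[0,0,123,1,0],[0,0,123,1,0],[0,0,123,1,0]]]}}

```text
clock: 62.52
tcp_pos: [0.5853, 0.2817, 0.0163]
ee_rot: [-0.705, 0.056, -0.057, 0.705]
force: [0.1, 0.7, -0.0]
width: 0.425
```

>>> {"api": "apply_moves", "payload": {"plan": [[[0,0,1,0,0],[0,0,1,0,0],[0,0,1,0,0],[0,0,1,0,0]]]}}

```text
clock: 62.85
tcp_pos: [0.585, 0.2816, 0.0146]
ee_rot: [0.705, -0.057, 0.056, -0.705]
force: [-0.2, 1.1, -0.0]
width: 0.427
```

>>> {"api": "apply_moves", "payload": {"plan": [[[0,0,1,0,0],[0,0,1,0,0],[0,0,1,0,0],[0,0,1,0,0]]]}}

```text
clock: 63.18
tcp_pos: [0.5851, 0.2816, 0.0137]
ee_rot: [-0.705, 0.057, -0.057, 0.705]
force: [-0.6, 0.2, 0.3]
width: 0.428
```

>>> {"api": "apply_moves", "payload": {"plan": [[[0,0,1,0,0],[0,0,1,0,0],[0,0,1,0,0],[0,0,1,0,0]]]}}

```text
clock: 63.52
tcp_pos: [0.5851, 0.2816, 0.0127]
ee_rot: [-0.705, 0.057, -0.057, 0.705]
force: [-0.8, 0.2, 0.1]
width: 0.424
```

>>> {"api": "apply_moves", "payload": {"plan": [[[0,0,1,0,0],[0,0,1,0,0],[0,0,1,0,0],[0,0,1,0,0]]]}}

```text
clock: 63.85
tcp_pos: [0.5852, 0.2817, 0.0122]
ee_rot: [-0.705, 0.056, -0.057, 0.705]
force: [-1.6, -0.8, 4.5]
width: 0.426
```

>>> {"api": "apply_moves", "payload": {"plan": [[[50,0,0,0,0],[70,0,0,0,0],[70,0,0,0,0],[70,0,0,0,0],[70,0,0,0,0],[70,0,-20,0,0],[70,0,-55,0,0],[100,0,-95,0,0],[100,0,-135,0,0],[100,0,-175,0,0],[100,0,-190,0,0],[100,0,-190,0,0]]]}}

```text
clock: 64.85
tcp_pos: [0.5872, 0.2824, 0.2075]
ee_rot: [-0.703, 0.053, -0.06, 0.706]
force: [0.2, 0.4, 0.3]
width: 0.984
```

```bash
python3 - <<'E'
from h import *
d=snap("top");f=d["frame"];m=masks(f)
for k,z in(("black",.084),("white",.06)):
    for c in blobs(m[k],25):
        u=cen(c)
        if 365<u[0]<392 and 215<u[1]<236: print(k,u,ray(d,u,z)[0],cv2.minAreaRect(c))
go([.425,-.327],.2,-.48)
d=snap("wrist");disc(d,.023)
E
```

```text
white [375.5656 225.3635] [ 0.4254 -0.3156] ((378.60003662109375, 224.80003356933594), (16.099689483642578, 15.20526123046875), 26.56505012512207)
tcp [0.586  0.2819 0.2041] jaw yaw -0.16 q6 0.49 -> shift [ -61.9    2.4 -626.8] roll 0.3200225564262609
blob (254.3, 172.7) 19.0 fill 0.94 xy [0.5841 0.2825]
```

The dish sits at (.584,.2825), within 2 mm of the bay centre. On to the bottle.

>>> {"api": "apply_moves", "payload": {"plan": [[[100,-4,0,-38,0.05],[100,-8,0,-78,0.1],[100,-12,0,-118,0.15],[100,-16,0,-158,0.2],[100,-20,0,-198,0.25],[100,-24,0,-238,0.32],[100,-28,0,-278,0.32],[100,-32,0,-318,0.32],[100,-36,0,-358,0.32],[100,-40,0,-398,0.32],[100,-44,0,-438,0.32],[100,-48,0,-478,0.32],[100,-52,0,-518,0.32],[100,-56,0,-558,0.32],[100,-60,0,-598,0.32],[100,-61,2,-617,0.32],[100,-62,2,-626,0.32],[100,-62,2,-626,0.32],[100,-62,2,-626,0.32],[100,-62,2,-626,0.32]]]}}

```text
clock: 66.62
tcp_pos: [0.4243, -0.3248, 0.1991]
ee_rot: [-0.686, 0.168, -0.167, 0.687]
force: [-0.0, -0.1, -0.3]
width: 0.999
```

```bash
python3 - <<'E'
from h import *
d=snap("wrist");f=d["frame"];cv2.imwrite("pics/b16.png",f)
h=cv2.cvtColor(f,cv2.COLOR_BGR2HSV);m=cv2.inRange(h,(0,0,90),(180,75,255));m[228:]=0
for c in blobs(m,300):
    if abs(cen(c)[0]-256)<70:
        b=cv2.minAreaRect(c);print(b,cen(c),ray(d,b[0],.06))
        a=cv2.approxPolyDP(c,3,True)[:,0,:];print(a.tolist(),ray(d,a,.06))
for z in(0,.06,.084):print(proj(d,np.r_[r.state()["tcp_pos"][:2],z]))
go([.425,-.327],.2,-.48)
E
```

```text
((261.0, 175.99998474121094), (45.99999237060547, 51.99999237060547), -0.0) [260.6655 170.2202] [[ 0.4297 -0.3219]]
[[243, 150], [238, 159], [239, 201], [255, 202], [246, 194], [244, 185], [246, 175], [258, 166], [271, 169], [277, 176], [277, 194], [268, 202], [283, 201], [284, 159], [280, 152]] [[ 0.4262 -0.2928]
 [ 0.4182 -0.298 ]
 [ 0.4001 -0.3338]
 [ 0.4131 -0.3417]
 [ 0.4092 -0.3308]
 [ 0.4116 -0.3222]
 [ 0.4178 -0.3146]
 [ 0.4316 -0.3122]
 [ 0.441  -0.3202]
 [ 0.4429 -0.3287]
 [ 0.4352 -0.3443]
 [ 0.4241 -0.3474]
 [ 0.4372 -0.3531]
 [ 0.4558 -0.3174]
 [ 0.4554 -0.3099]]
[257.2886 169.1246]
[257.5138 181.2543]
[257.6299 187.5093]
tcp [ 0.4245 -0.3248  0.1994] jaw yaw -0.478 q6 -0.32 -> shift [ 1.4 -0.6 -1.7] roll 0.0018894241941047607
```

View pics/b16.png

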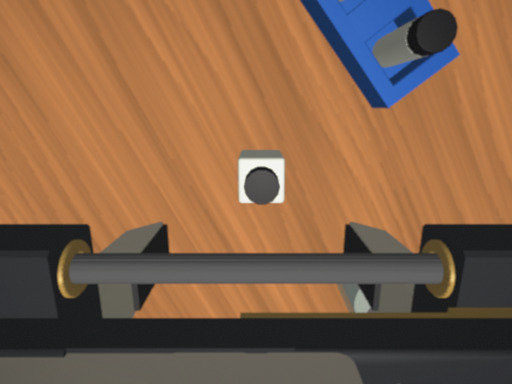

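The bottle's top face is square to the view, centred at (261,180) against an expected (257.5,181). I'll correct by about +3 mm in x and +1 mm in z.

>>> {"api": "apply_moves", "payload": {"plan": [[[100,3,0,1,0],[100,3,30,1,0],[75,3,65,1,0],[75,3,100,1,0],[75,3,135,1,0],[75,3,158,1,0],[75,3,166,1,0],[75,3,167,1,0],[75,3,167,1,0],[75,3,167,1,0],[0,3,167,1,0],[0,3,167,1,0],[0,3,167,1,0],[0,3,167,1,0],[0,3,167,1,0],[0,3,167,1,0],[0,3,167,1,0],[0,3,167,1,0],[0,3,167,1,0],[0,3,167,1,0]]]}}

```text
clock: 68.33
tcp_pos: [0.4275, -0.3273, 0.0332]
ee_rot: [0.687, -0.168, 0.168, -0.687]
force: [0.3, 0.9, 6.2]
width: 0.473
```

>>> {"api": "apply_moves", "payload": {"plan": [[[0,0,0,0,0],[0,0,0,0,0],[0,0,-10,0,0],[0,0,-40,0,0],[0,0,-80,0,0],[0,0,-120,0,0],[0,0,-150,0,0],[0,0,-160,0,0],[0,0,-160,0,0],[0,0,-160,0,0]]]}}

```text
clock: 69.17
tcp_pos: [0.4268, -0.3266, 0.1919]
ee_rot: [-0.687, 0.168, -0.168, 0.687]
force: [-1.2, 0.4, -2.1]
width: 0.478
```

```bash
python3 - <<'E'
from h import *
print(r.state()["width"])
d=snap("top");c=[c for c in blobs(masks(d["frame"])["blue"],300) if np.linalg.norm(cen(c)-[258.8,170.5])<15][0]
P=ray(d,cv2.boxPoints(cv2.minAreaRect(c)),.025);print(P,P.mean(0))
go([.592,.0135],.2,.065)
E
```

```text
0.47756992938353815
[[ 0.6256  0.0521]
 [ 0.6307 -0.0202]
 [ 0.5565 -0.0251]
 [ 0.5514  0.0465]] [0.591  0.0133]
tcp [ 0.4264 -0.3262  0.1909] jaw yaw -0.48 q6 -0.32 -> shift [-10.   -8.7 377.8] roll -0.5450371972508479
```

>>> {"api": "apply_moves", "payload": {"plan": [[[0,-1,-9,30,-0.06],[0,-2,-9,68,-0.12],[0,-3,-9,106,-0.18],[0,-4,-9,144,-0.24],[0,-5,-9,182,-0.3],[0,-6,-9,220,-0.36],[0,-7,-9,258,-0.42],[0,-8,-9,296,-0.48],[0,-9,-9,334,-0.55],[0,-10,-9,364,-0.55],[0,-10,-9,377,-0.55],[0,-10,-9,377,-0.55],[0,-10,-9,377,-0.55],[0,-10,-9,377,-0.55]]]}}

```text
clock: 70.38
tcp_pos: [0.5916, 0.0108, 0.2004]
ee_rot: [0.707, 0.023, -0.025, -0.707]
force: [-0.6, 0.1, -1.0]
width: 0.477
```

```bash
python3 - <<'E'
from h import *
go([.591,.0133],.05,.068)
d=snap("wrist");b=masks(d["frame"])["blue"];b[222:]=0
cs=[c for c in blobs(b,150) if 180<cen(c)[0]<340]
q=np.vstack(cs)[:,0,:];print(q.min(0),q.max(0))
for v in range(q[:,1].min(),222,6):
    x=np.nonzero(b[v,150:360])[0];print(v,x.min()+150 if len(x) else None,x.max()+150 if len(x) else None)
n=np.array([-np.sin(.068),np.cos(.068)]);X=np.array([n[1],-n[0]]);C=np.array([.591,.0133])
for s in(-.037,.037):print(proj(d,np.r_[C+n*.037+X*s,.025]),proj(d,np.r_[C-n*.02+X*s,.025]))
E
```

```text
tcp [0.5916 0.0108 0.2004] jaw yaw 0.069 q6 -0.18 -> shift [  0.  150.4   2.6] roll 0.0010066164867192917
[225 136] [294 188]
136 226 292
142 225 294
148 225 294
154 225 294
160 225 294
166 225 293
172 225 293
178 225 293
184 226 293
190 None None
196 None None
202 None None
208 None None
214 None None
220 None None
[220.3639 135.4556] [221.7976 189.9245]
[293.4569 135.5711] [291.7791 190.0485]
```

Caddy edges agree within about 3 mm, against ±11 mm of slack. I'll lower.

>>> {"api": "apply_moves", "payload": {"plan": [[[0,1,30,1,0],[0,1,65,1,0],[0,1,100,1,0],[0,1,130,1,0],[0,1,148,1,0],[0,1,156,1,0],[0,1,158,1,0],[0,1,158,1,0],[0,1,158,1,0],[0,1,158,1,0],[0,1,158,1,0]]]}}

```text
clock: 71.35
tcp_pos: [0.5942, 0.0129, 0.0452]
ee_rot: [0.707, 0.026, -0.024, -0.707]
force: [0.4, -0.6, -1.9]
width: 0.476
```

>>> {"api": "apply_moves", "payload": {"plan": [[[0,0,1,0,0],[0,0,2,0,0],[0,0,3,0,0],[0,0,3,0,0],[0,0,3,0,0]]]}}

```text
clock: 71.77
tcp_pos: [0.5933, 0.0131, 0.0406]
ee_rot: [-0.707, -0.025, 0.025, 0.707]
force: [0.1, 0.1, -1.5]
width: 0.48
```

>>> {"api": "apply_moves", "payload": {"plan": [[[0,0,1,0,0],[0,0,1,0,0],[0,0,1,0,0],[0,0,1,0,0]]]}}

```text
clock: 72.1
tcp_pos: [0.5934, 0.0131, 0.0397]
ee_rot: [-0.707, -0.025, 0.025, 0.707]
force: [0.5, -0.0, -1.6]
width: 0.479
```

>>> {"api": "apply_moves", "payload": {"plan": [[[0,0,1,0,0],[0,0,1,0,0],[0,0,1,0,0],[0,0,1,0,0]]]}}

```text
clock: 72.43
tcp_pos: [0.5934, 0.013, 0.0387]
ee_rot: [-0.707, -0.025, 0.025, 0.707]
force: [-0.5, -0.7, -1.4]
width: 0.477
```

>>> {"api": "apply_moves", "payload": {"plan": [[[0,0,1,0,0],[0,0,1,0,0],[0,0,1,0,0],[0,0,1,0,0]]]}}

```text
clock: 72.77
tcp_pos: [0.5934, 0.013, 0.0377]
ee_rot: [-0.707, -0.025, 0.025, 0.707]
force: [0.8, 1.4, -1.5]
width: 0.477
```

>>> {"api": "apply_moves", "payload": {"plan": [[[0,0,1,0,0],[0,0,1,0,0],[0,0,1,0,0],[0,0,1,0,0]]]}}

```text
clock: 73.1
tcp_pos: [0.5935, 0.013, 0.0372]
ee_rot: [0.707, 0.025, -0.025, -0.707]
force: [-2.4, 0.8, 5.2]
width: 0.476
```

>>> {"api": "apply_moves", "payload": {"plan": [[[0,0,1,0,0],[0,0,1,0,0],[0,0,1,0,0],[0,0,1,0,0]]]}}

```text
clock: 73.43
tcp_pos: [0.5936, 0.013, 0.0372]
ee_rot: [0.707, 0.025, -0.024, -0.707]
force: [-3.9, 1.0, 11.8]
width: 0.475
```

Floor contact. I'll ease off 1 mm, release and rise clear.

>>> {"api": "apply_moves", "payload": {"plan": [[[0,0,-1,0,0],[52,0,-1,0,0],[70,0,-1,0,0],[70,0,-1,0,0],[70,0,-1,0,0],[70,0,-1,0,0],[70,0,-20,0,0],[70,0,-60,0,0],[70,0,-100,0,0],[70,0,-140,0,0],[70,0,-180,0,0],[70,-30,-200,0,0],[70,-70,-200,0,0],[70,-110,-200,0,0],[70,-150,-200,0,0],[70,-160,-200,0,0],[70,-160,-200,0,0],[70,-160,-200,0,0]]]}}

```text
clock: 74.93
tcp_pos: [0.4346, 0.0017, 0.2364]
ee_rot: [0.707, 0.025, -0.024, -0.707]
force: [0.1, -0.4, -0.0]
width: 0.701
```

```bash
python3 - <<'E'
from h import *
print(r.state()["tcp_pos"],r.state()["force"])
t=snap("top")["frame"];s=snap("scene")["frame"]
cv2.imwrite("pics/f17.png",np.hstack([cv2.resize(s[100:320,150:420],(490,400)),cv2.resize(t[130:250,70:160+310],(310,400)[:1]+(93,)) if 0 else cv2.resize(t[150:250,140:240],(300,400))]))
E
```

```text
[0.4346 0.0017 0.2364] [ 0.0548 -0.3705 -0.046 ]
```

View pics/f17.png

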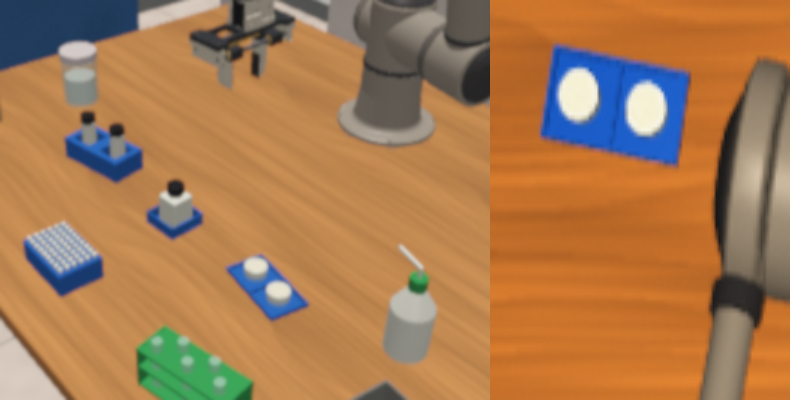

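The tubes are upright in the rack, the bottle is upright in the caddy, and the dishes lie flat with one in each bay. The jar and wash bottle are still standing.

```bash
python3 -c "
from station import r
print(r.job_done(), r.state()['clock'])"
```

```text
the job is handed in; nothing more can be done
the job is handed in; nothing more can be done
```

The bench is sorted, but I knocked tube2 over along the way and had to stand it back up. I handed the job in at about 75 s of the 128 s allowed.

- **Final state:** the last scene and top pictures show both tubes upright in the rack wells and both dishes flat in the tray, one per bay. They also show the bottle upright in the caddy, and the jar and wash bottle standing. I judged the jar and wash bottle by eye only.
- **Order and placing:** I placed the tubes first, then the dishes, then the bottle. Each item was lowered in small steps until it touched down, then released. The final contacts were about 4–12 N.
- **What went wrong:**
  - The fingers were still closing when I lifted tube1, so it hung about 12 mm lower than planned, and tube2 was knocked over while I carried tube1 across.
  - A first attempt to lower tube1 then pressed on the well floor with about 39 N at the wrist, before I released it gently.
- **Recovery of tube2:** I levered it upright against the rack edge and face, with up to about 38 N at the wrist. I then set it on the bench (pressing about 25 N to square it) and regripped it. One push made it slip in the grip, so I had to lean it on the rack and take a new hold.
- **Limits:** the highest wrist force I read was about 39 N, well under 120 N. No reading separated force on the gripper's body.
- **Pictures:** I viewed 17, three more than the 14 budgeted.

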